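Open the latched gate of the sample divider and draw out its receiving pan

ROBOT

A 7-joint arm with a two-finger parallel gripper is mounted at the origin on a cart in front of the work surface, level with it; the furniture and walls round the work are solid. World frame = base frame: x ahead of the robot, y to its left, z up, the work surface at z = 0. Lengths are in m, angles in rad, forces in N, time in s.
With the tool pointing down it reaches from about 0.4 to 0.875 m from the base axis. Payload 4.4 kg.
Tool frame: the origin (TCP) lies midway between the tips of the shut fingers; the grasp point (between the pads) lies 19 mm behind it; z points along the fingers, y is the direction in which the jaws open and shut (so a half turn about z gives the same grasp; the last joint's range is limited). The gripper opens to 85 mm and grips with 20 to 120 N. Pads are 22 mm wide; open, the fingers measure 114 mm over their backs; the gripper's body (76 mm by 85 mm) begins 54 mm behind the grasp point. The pads swing forward as they close: fully open they stand 13 mm farther back than shut.
Start: joints at [-1.168, 0.628, 0.038, 1.517, -0.027, 0.996, -0.02], TCP at [0.294, 0.58, 0.231] pointing down, gripper open.
Joint ranges: [-3.06, 3.06], [-0.37, 2.12], [-1.25, 1.32], [0.18, 2.47], [-1.1, 4.24], [0.23, 1.98], [-2.94, 2.94]. Speed limits (rad/s): [2.57, 2.57, 3.14, 3.14, 3.14, 3.14, 3.14].

INTERFACE

Orientations are given as a unit quaternion [x, y, z, w].
In Python, from bench import readout, cams, job, nets gives the robot as it stands.
- The arm moves only by the tool step_arm, never from a script. Its argument "commands" is a list of rows, each a list of 5 numbers: the shift along the tool's x, y, z in m, then the turn about the tool's z in rad, then the opening, from 0 (shut) to 1 (fully open). A call has 1 to 5 rows; each row is the pose to reach, as a shift and turn from the pose measured when the call began, along the tool's axes at that moment; what a row does not reach only later rows make up. A row lasts 1/12 s, in which the tool goes at most 41.7 mm and 7.16 degrees, less where a joint would pass 70% of its speed; a pose out of reach is approached as far as the arm can. A call with a gripper value outside its range is refused whole. The fingers move at their own pace and stop on an object; "squeeze" is the grip in N (left out, the last holds). Time passes only in rows, so rows that repeat a pose let the fingers close. It gives the time, the measured TCP pose, the force and the opening at its end, in the units of the state.
- readout.get_state(): the state, without advancing time (a new reading comes with each control period).
- cams.snapshot(name): name is "scene" or "top"; returns the picture (384x512x3 uint8, blue, green, red); there is no depth.
- cams.camera_params(name): a dict with "fovy" (degrees; the focal length in pixels is half the picture's height over the tangent of half this angle, whatever the lens; pixels are square), "cx", "cy" (the principal point, pixels), "R" (3x3) and "t" (3): a world point X has camera coordinates R X + t. Camera axes: x right, y down, z forward; pixel columns grow to the right and rows downward; lengths in m; the calibration is good to about 2 mm. A picture is of the moment at which its call begins. camera_params takes no time and is no camera call.
- job.finish_job(): hands the job in, once; it reports no verdict.
Trained networks look in the newest picture that a camera, given by its name, has taken for a name from the list of things; names that differ only in an ending like _2 or _b are one class to them, and where a whole thing is asked for, a point or a joint stands for the part that bears it (a point fixed in the world has none). Each returns a list of dicts, best first, with "p" (0 to 1); they miss things now and then, are a little off and sometimes report something else, mostly with a low value. They report only what shows in the picture. A call takes as long as a camera call.
- nets.boxes_of(query, camera): "bbox" ([centre column, centre row, width, height] in pixels, round what is visible of it).
The state is a dict: "time": time; "q": joint angles; "joint_vel": joint speeds; "effort": joint torques, N m; "position": TCP position; "tcp_rot": TCP orientation; "force": force on the tool from outside, world axes, zero at the start; "wrist_torque": the same for the moment, N m; "grip_width": finger opening in m.
Only numpy, scipy, OpenCV 4.12 (cv2) and the standard library are available. Lean on these libraries where they do the work, as an engineer would, in place of code of your own. Each camera call takes 0.05 s, during which the arm holds its last target.

TASK

The receiving pan of the sample divider is to be brushed out before the next sample. Press the thumb lever on the gate gently down until the latch bar is lifted out of its catch, swing the gate wide open while the bar is up, then draw the pan out by its bow handle as far as it goes. Do not strain the lever or wrench the gate against its latch, and leave the things round about where they are.

Things in the scene. Friction and masses are not known exactly. Their poses are not given: they have to be found in the camera images.
- divider: Sample divider (riffle box), a grey sheet-steel box 196 mm wide, 172 deep, 200 high, fixed to the bench. Origin on the bench under the middle of its front; x points into the box, y to its left seen from the front, z up. The gate shuts the front at x = 0; it is open at the top up to x = 80 mm, where a shoulder slopes up (z = 70 to 100 mm) to the hopper (x = 108 to 172 mm).
- gate (a joint): Angle of the gate about its upright hinge at the left end (divider x 0, y +75 mm): 0 shut, grows as the free right edge swings out to the front, to 1.9 rad. A sheet 5 mm thick (6 at the top edge), 6 to 145 mm from the hinge, z = 16 to 99 mm; its back is bare, 20 mm free behind it. Light friction, stays where left. 
- gate_hinge (a point): Point on the gate's hinge line at z = 99 mm.
- gate_top (a point): Middle of the gate's top edge straight behind the thumb lever, 120 mm from the hinge, at z = 99 mm; moves with the gate. Pulled while the bar is still in, the gate strains the bar against the catch, which stands 20 N.
- bar_pivot (a point): Pivot of the latch bar on the gate's front, 30 mm from the hinge, z = 75 mm. The bar, 14 mm high, 8 thick, runs to the right; its end, 158 mm from the hinge, lies by its weight in a catch on the box's right flange. It must rise 6 mm there to pass the catch's front lip; a hood stops it 2 mm higher. The catch is adjustable: up to 5 mm higher or lower, not reported.
- thumb_pad (a point): Middle of the top of the thumb lever's pad: a steel plate 31 mm wide (along the gate), 26 deep, with a 5 mm upturned lip at its front edge, in front of the gate; 61 mm before the gate's middle plane, 120 mm from the hinge, z = 74 mm at rest. Moves with the lever.
- lever_pivot (a point): Pivot of the thumb lever, 32 mm behind the middle of its pad, z = 62 mm. Pressing the pad down lifts the bar with the lever's heel; it takes 1 to 5 N until the bar meets the hood after 8 to 19 mm (with the catch's height), where the force rises steeply. The lever bends above 14 N. Bar and lever drop when let go; from gate 0.2 rad on the bar is clear of the catch.
- pan (a joint): How far the receiving pan is drawn out to the front, along the divider's -x: 0 home to 0.080 m at its stop. It slides with about 2 N and stays where left. A steel tray 124 mm wide, 40 high, its front 26 mm behind the gate's plane; the shut gate holds it in.
- pan_grip (a point): Middle of the round cross bar of the pan's bow handle: bar 8 mm thick, along the divider's y, at z = 90 mm, bow 48 mm wide over its legs, standing 38 mm above the pan's front wall; 27 mm behind the gate's plane when the pan is home, 80 mm before the hopper. Moves with the pan.
- dish: Bystander: white porcelain evaporating dish, 84 mm wide, 32 mm high; origin under its middle.
- jar: Bystander: clear sample jar with a lid, 62 mm wide, 78 mm high; origin under its middle.
- brush: Bystander: brush with a wooden handle, 176 mm long, lying; origin under its middle.
- weight_500g: Bystander: the largest of three brass weights, 38 mm wide, 52 mm high; origin under its middle.
- stop_watch: Bystander: black digital stop-watch, 74 mm long, 17 mm high; origin under its middle.
- beech_block: Bystander: small beech block, 105 x 48 x 24 mm; origin under its middle.

How it is judged:
On the way, in this order (a step that is already met when the one before it is completed fails the run):
1. the gate is unlatched and swung wide open (beyond about 70 degrees) with the pan still in the box (value of joint gate above 1.22 rad and value of joint pan below 0.03 m), for 0.2 s.
2. the pan is drawn out to its stop (value of joint pan above 0.072 m), for 0.2 s.
At the end, for the whole second after the job is handed in: the gate stands open by more than 70 degrees, the pan is drawn out to within 8 mm of its stop, both at rest and let go (value of joint gate above 1.22 rad and value of joint pan above 0.072 m and velocity of joint pan below 0.01 m/s and velocity of joint gate between -0.05 and 0.05 rad/s); the robot touches nothing.
It fails at once if the thumb lever is pressed with more than 14 N and bends (contact force between any of the fingers, the arm and thumb_lever above 14 N).
It fails at once if the latch bar is wrenched against its catch with more than 20 N (contact force between latch_bar and keeper above 20 N).
It fails at once if a bystander is shifted by more than 20 mm (distance of any of dish, jar, brush, weight_500g, stop_watch, beech_block from where it was at the start of the episode above 0.02 m).
It also fails if it takes over 64 s, if anything falls off the work surface, if the arm or the gripper's body presses on something with over 40 N, if the wrist force passes 120 N, or if a joint passes its speed limit or range.

## Working session

There is one attempt and no reset: what is moved stays moved. The work goes in short steps, Python scripts to look and compute and a tool call to move; the robot and the scene stay as the last step left them, time stands still between calls to the robot, and variables do not carry over. Pictures are saved under pics/ and viewed, and the job is handed in when it is done.

Besides the shell and the picture viewer there is one more tool, called after ">>>" as name([rows], argument=value, ...), one row to a line, values as JSON. step_arm: Moves the arm, as the interface text tells. Its arguments: {"type":"object","properties":{"commands":{"type":"array"},"squeeze":{"type":"number"}},"required":["commands"]}

```bash
ls; mkdir -p pics; python3 - <<'E'
from bench import readout,cams
import cv2
print(readout.get_state())
for n in("scene","top"):
    p=cams.camera_params(n);print(n,p)
    cv2.imwrite(f"pics/{n}0.png",cv2.resize(cams.snapshot(n),(800,600),interpolation=cv2.INTER_CUBIC))
E
```

```text
pics
{'time': 0.0, 'q': array([-1.16783164,  0.62934386,  0.03844324,  1.51836372, -0.02704059,
        0.99629957, -0.02000762]), 'joint_vel': array([-7.58741109e-05,  4.18342319e-04,  1.33950856e-04, -4.28978231e-04,
       -6.94558427e-04, -7.49745987e-04,  5.65519953e-04]), 'effort': array([ 5.38365439e-04, -5.63408375e+01,  1.22680720e+00, -1.93446225e+01,
        1.11327539e-02,  1.05422043e-02, -1.77146029e-05]), 'position': array([0.29334246, 0.57934459, 0.23039194]), 'tcp_rot': array([ 2.32257063e-01,  9.72653976e-01, -9.21571790e-04, -2.24366474e-04]), 'force': array([-0.43137026, -0.22523235,  0.36538015]), 'wrist_torque': array([-0.06118028,  0.00462091,  0.00476853]), 'grip_width': 0.08525255499116505}
scene {'fovy': 57.33841641023366, 'cx': 253.26492533336548, 'cy': 196.23919309813238, 'R': array([[ 0.81298363, -0.58216608,  0.01184352],
       [-0.34443717, -0.49720044, -0.79633834],
       [ 0.46948978,  0.64333069, -0.60473546]]), 't': array([-0.4730258 ,  0.18827354,  0.97434861])}
top {'fovy': 47.73052553319886, 'cx': 253.561605934013, 'cy': 188.68433905610405, 'R': array([[ 1.64927786e-03, -9.99897360e-01, -1.42320022e-02],
       [-9.94481934e-01, -1.47143032e-04, -1.04907875e-01],
       [ 1.04895013e-01,  1.43264913e-02, -9.94380102e-01]]), 't': array([-0.13683711,  0.47705902,  1.46260067])}
```

View pics/scene0.png

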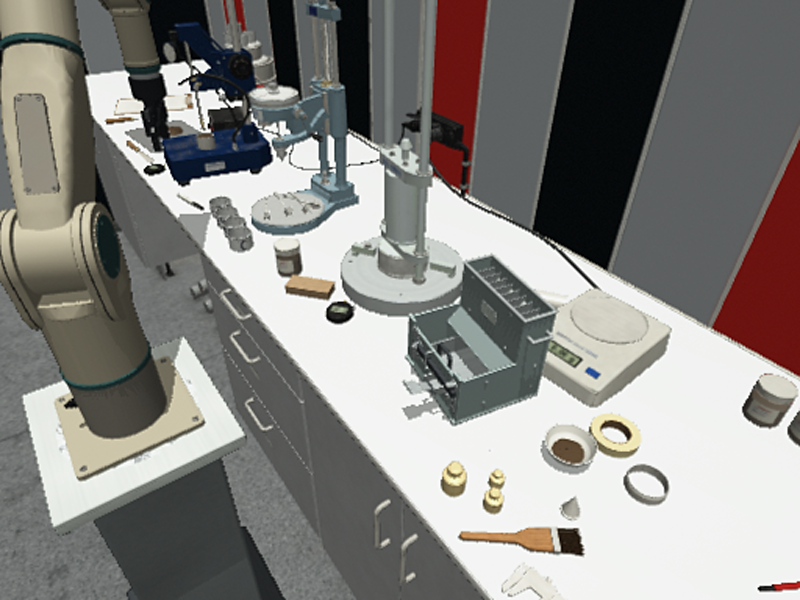

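View pics/top0.png

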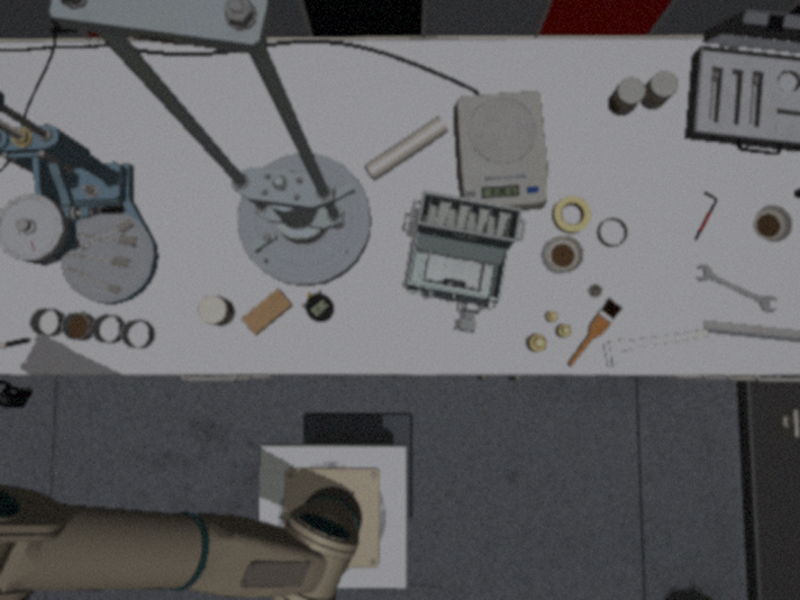

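```bash
python3 - <<'E'
from bench import nets
for c in("scene","top"):
  for q in("divider","gate","thumb_pad","gate_hinge","gate_top","bar_pivot","pan_grip","lever_pivot","brush","weight_500g","jar","dish","stop_watch","beech_block"):
    print(c,q,[(round(d['p'],2),[round(float(v),1) for v in d['bbox']]) for d in nets.boxes_of(q,c)[:2]])
E
```

```text
scene divider [(0.86, [308.2, 216.3, 101.5, 111.4]), (0.44, [295.1, 228.6, 35.6, 28.3])]
scene gate [(0.83, [274.8, 235.1, 36.3, 50.2])]
scene thumb_pad [(0.63, [269.1, 250.0, 23.9, 10.2]), (0.3, [197.1, 181.4, 33.1, 15.0])]
scene gate_hinge [(0.59, [275.8, 237.7, 32.9, 51.7])]
scene gate_top [(0.63, [274.9, 234.8, 33.2, 46.8]), (0.23, [307.8, 216.4, 100.5, 106.0])]
scene bar_pivot [(0.67, [273.6, 235.8, 36.3, 45.3]), (0.55, [199.3, 183.9, 35.5, 14.3])]
scene pan_grip [(0.68, [296.0, 228.9, 35.2, 31.6])]
scene lever_pivot [(0.94, [277.0, 231.3, 32.8, 52.7])]
scene brush []
scene weight_500g [(0.53, [289.2, 306.5, 17.4, 21.7])]
scene jar [(0.69, [288.4, 306.5, 16.9, 19.6]), (0.61, [184.1, 164.9, 15.1, 30.2])]
scene dish [(0.94, [364.7, 286.6, 31.2, 27.6])]
scene stop_watch [(0.59, [218.8, 201.8, 24.3, 19.7])]
scene beech_block [(0.85, [198.9, 183.6, 30.9, 18.8])]
top divider [(0.72, [205.8, 195.9, 21.9, 18.4]), (0.67, [299.1, 167.3, 75.0, 90.6])]
top gate [(0.9, [290.0, 195.5, 44.8, 31.2])]
top thumb_pad [(0.67, [299.7, 200.7, 11.2, 16.0])]
top gate_hinge []
top gate_top [(0.72, [361.6, 162.6, 28.5, 26.2]), (0.56, [289.1, 197.4, 44.6, 27.4])]
top bar_pivot [(0.88, [289.1, 197.8, 45.0, 31.8])]
top pan_grip [(0.78, [289.8, 173.2, 35.6, 26.3])]
top lever_pivot [(0.6, [290.2, 196.4, 42.5, 32.5])]
top brush [(0.88, [381.6, 211.2, 35.2, 40.3])]
top weight_500g []
top jar [(0.62, [137.9, 198.9, 23.1, 21.3])]
top dish [(0.82, [360.7, 162.6, 25.6, 27.3])]
top stop_watch [(0.85, [205.4, 195.7, 26.1, 19.5])]
top beech_block [(0.69, [171.3, 198.7, 28.5, 30.4])]
```

```bash
python3 - <<'E'
from bench import cams
import cv2
a=cams.snapshot("scene");b=cams.snapshot("top")
cv2.imwrite("pics/s0.png",a);cv2.imwrite("pics/t0.png",b)
cv2.imwrite("pics/sc.png",cv2.resize(a[160:275,250:365],(800,600*800//600),interpolation=cv2.INTER_CUBIC)[:600*800//600][:, :])
im=cv2.resize(a[160:273,250:360],None,fx=5.3,fy=5.3,interpolation=cv2.INTER_CUBIC);cv2.imwrite("pics/sc.png",im)
im=cv2.resize(b[115:220,250:345],None,fx=5.7,fy=5.7,interpolation=cv2.INTER_CUBIC);cv2.imwrite("pics/tc.png",im)
E
```

```text
(no output)
```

View pics/sc.png

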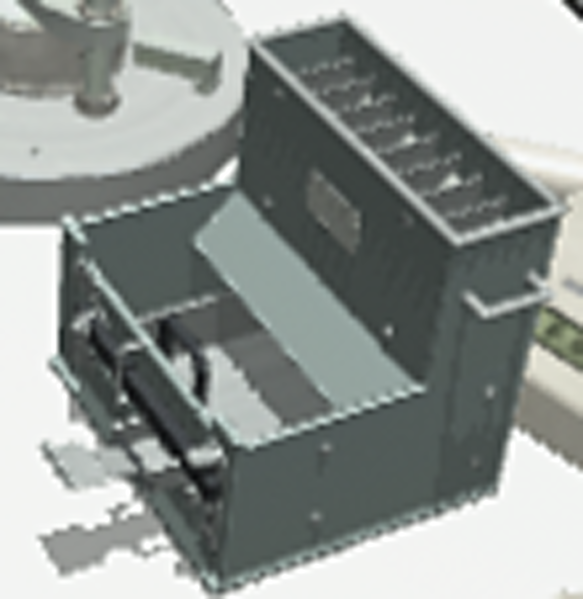

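View pics/tc.png

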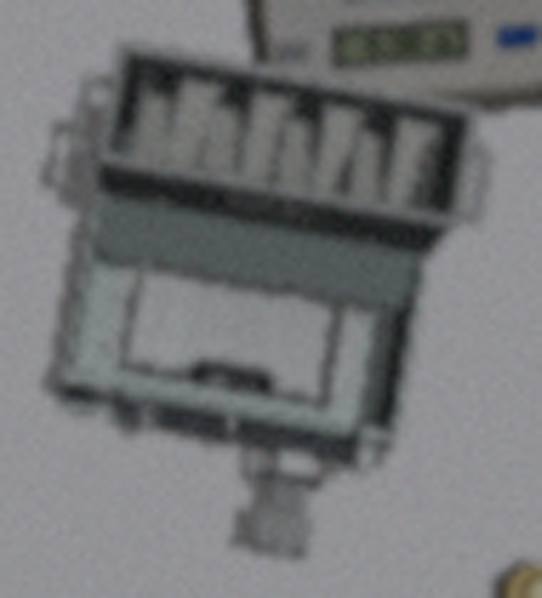

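```bash
cat > h.py <<'E'
import numpy as np,cv2
from bench import cams
from scipy.optimize import least_squares
P={n:cams.camera_params(n) for n in("scene","top")}
def proj(n,X):
    p=P[n];c=np.atleast_2d(X)@p["R"].T+p["t"];f=192/np.tan(np.radians(p["fovy"]/2))
    return np.c_[c[:,0]/c[:,2]*f+p["cx"],c[:,1]/c[:,2]*f+p["cy"]]
def d2w(pose,X):
    x,y,a=pose;X=np.atleast_2d(np.asarray(X,float));c,s=np.cos(a),np.sin(a)
    return np.c_[x+c*X[:,0]-s*X[:,1],y+s*X[:,0]+c*X[:,1],X[:,2]]
E
cat > fit.py <<'E'
from h import *
S=[((258,42),(.108,.098,.2)),((345,18),(.172,.098,.2)),((560,208),(.172,-.098,.2)),((458,243),(.108,-.098,.2)),((68,222),(0,.098,.1)),((235,440),(0,-.098,.1)),((215,588),(0,-.098,0)),((495,492),(.172,-.098,0))]
T=[((122,48),(.172,.098,.2)),((475,112),(.172,-.098,.2)),((100,185),(.108,.098,.2)),((442,245),(.108,-.098,.2))]
su=np.array([s[0] for s in S])/5.3+[250,160];sX=np.array([s[1] for s in S])
tu=np.array([s[0] for s in T])/5.7+[250,115];tX=np.array([s[1] for s in T])
def r(p): return np.r_[(proj("scene",d2w(p,sX))-su).ravel(),(proj("top",d2w(p,tX))-tu).ravel()]
best=min((least_squares(r,[.5,-.1,a],loss='soft_l1') for a in(-.5,0,.5)),key=lambda z:z.cost)
pose=best.x;print(pose);print(r(pose).reshape(-1,2).round(1))
np.save("pose.npy",pose)
pts={"pad":(-.061,-.045,.074),"gtop":(0,-.045,.099),"hinge":(0,.075,.099),"grip":(.027,0,.09),"pivot":(-.029,-.045,.062)}
for k,v in pts.items(): print(k,d2w(pose,v).round(4),proj("scene",d2w(pose,v)).round(1),proj("top",d2w(pose,v)).round(1))
L=[]
def box(x0,x1,y0,y1,z0,z1):
    c=[(x,y,z) for x in(x0,x1) for y in(y0,y1) for z in(z0,z1)]
    for i in range(8):
        for j in range(i):
            if sum(a!=b for a,b in zip(c[i],c[j]))==1:L.append((c[i],c[j]))
box(.108,.172,-.098,.098,0,.2);box(0,.108,-.098,.098,0,.1)
L+= [((0,.069,.099),(0,-.07,.099))]
L+= [((.027,.024,.09),(.027,-.024,.09))]
q=[(-.048,-.0295,.074),(-.048,-.0605,.074),(-.074,-.0605,.074),(-.074,-.0295,.074)]
L+=[(q[i],q[i-1]) for i in range(4)]
for n,o,k,sz in(("scene",(250,160),5.3,(110,113)),("top",(250,115),5.7,(95,105))):
    im=cv2.imread(f"pics/{n[0]}0.png")[o[1]:o[1]+sz[1],o[0]:o[0]+sz[0]]
    im=cv2.resize(im,None,fx=k,fy=k,interpolation=cv2.INTER_CUBIC)
    for a,b in L:
        u=(proj(n,d2w(pose,[a,b]))-o)*k+k/2-.5
        cv2.line(im,tuple(int(v) for v in u[0]),tuple(int(v) for v in u[1]),(0,0,255),1)
    cv2.imwrite(f"pics/{n}_fit.png",im)
E
python3 fit.py
```

```text
[ 0.47564766 -0.25637908 -0.2019856 ]
[[-2.7 -1.9]
 [-0.2 -1.9]
 [ 0.2 -0.6]
 [-1.5 -1. ]
 [-1.4  0.3]
 [-0.5  2.6]
 [ 0.2  0.7]
 [-0.5  0.5]
 [ 0.5 -1.3]
 [ 1.6 -0. ]
 [ 0.2 -5.2]
 [ 3.5 -3.1]]
pad [[ 0.4069 -0.2882  0.074 ]] [[263.2 246. ]] [[299.5 208.4]]
gtop [[ 0.4666 -0.3005  0.099 ]] [[284.  232.9]] [[303.8 189.5]]
hinge [[ 0.4907 -0.1829  0.099 ]] [[264.7 207. ]] [[267.5 182.1]]
grip [[ 0.5021 -0.2618  0.09  ]] [[284.8 222.5]] [[291.6 179. ]]
pivot [[ 0.4382 -0.2946  0.062 ]] [[273.7 245.8]] [[301.  199.2]]
```

View pics/scene_fit.png

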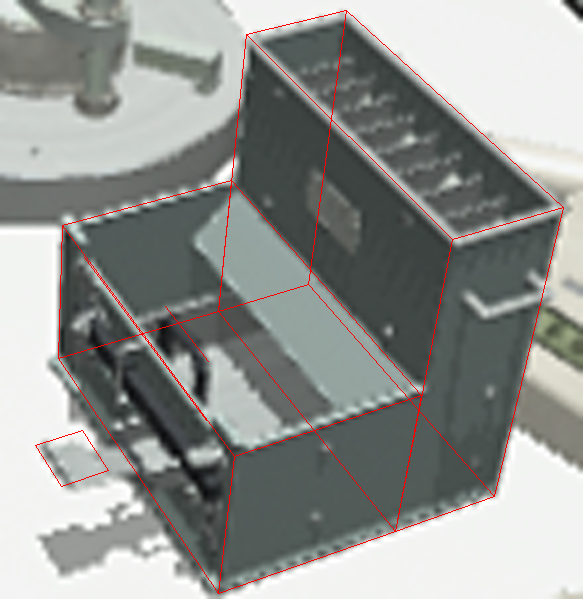

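View pics/top_fit.png

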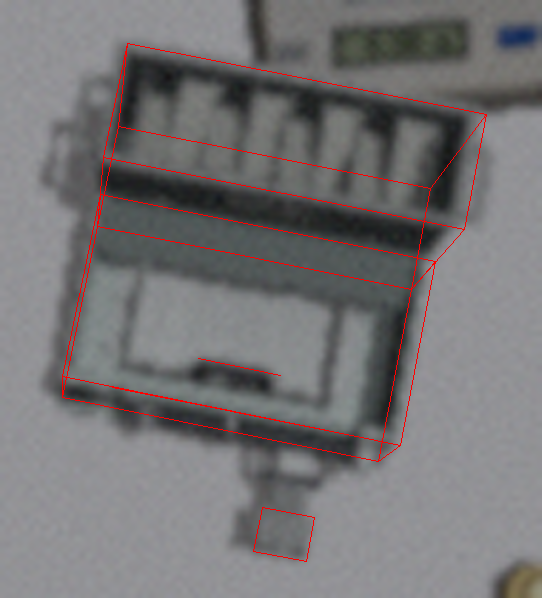

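```bash
python3 - <<'E'
import cv2
b=cv2.imread("pics/t0.png");a=cv2.imread("pics/s0.png")
def crop(im,o,s,k,fn):
    c=cv2.resize(im[o[1]:o[1]+s[1],o[0]:o[0]+s[0]],None,fx=k,fy=k,interpolation=cv2.INTER_LINEAR)
    c=cv2.convertScaleAbs(c,alpha=1.4)
    for i in range(0,s[0],10):
        cv2.putText(c,str(o[0]+i),(i*k,10),0,.35,(0,0,255));cv2.line(c,(int((i+.5)*k),12),(int((i+.5)*k),18),(0,0,255))
    for j in range(0,s[1],5):
        cv2.putText(c,str(o[1]+j),(0,int((j+.5)*k)+4),0,.35,(0,0,255))
    cv2.imwrite(fn,c)
crop(b,(255,160),(70,55),11,"pics/t_lo.png");crop(b,(255,118),(85,50),9,"pics/t_hi.png")
crop(a,(255,195),(60,80),7,"pics/s_lo.png")
E
```

```text
(no output)
```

View pics/t_lo.png

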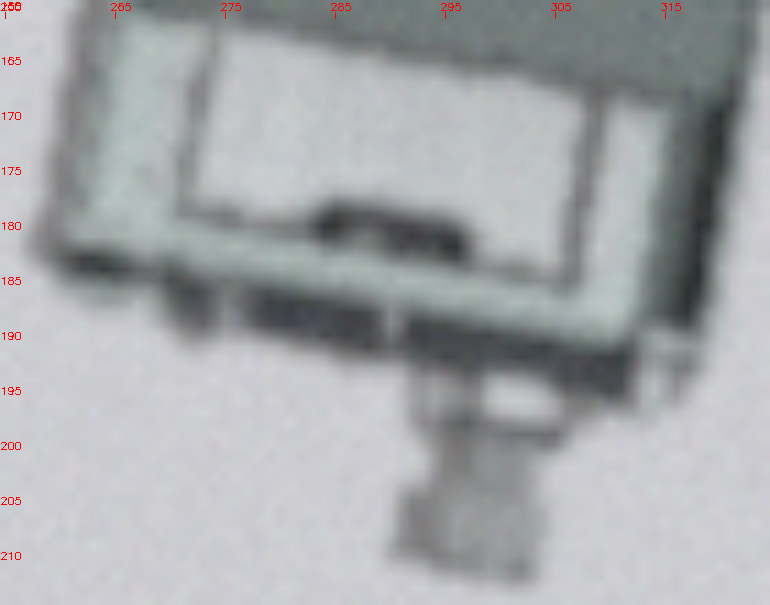

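View pics/t_hi.png

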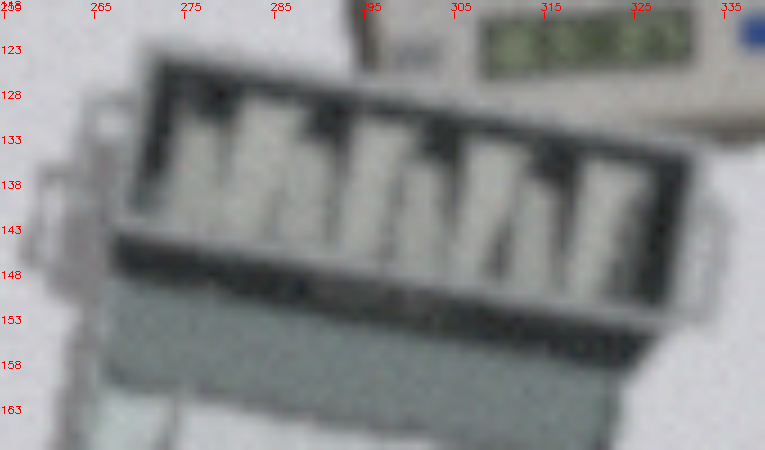

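View pics/s_lo.png

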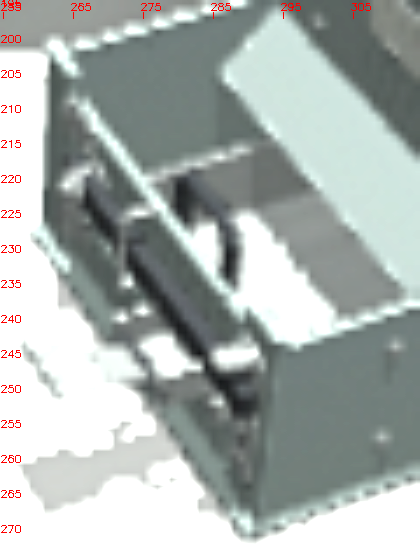

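```bash
cat > fit2.py <<'E'
from h import *
def sc(u):return (np.array(u)+.5)/5.3-.5+[250,160]
S=[(sc((258,42)),(.108,1,.2)),(sc((345,18)),(.172,1,.2)),(sc((560,208)),(.172,-1,.2)),(sc((458,243)),(.108,-1,.2)),(sc((495,492)),(.172,-1,0)),((262,202),(0,.098,.1)),((294,243.5),(0,-.098,.1)),((290,271),(0,-.098,0))]
T=[((271.3,123.3),(.172,1,.2)),((331.3,134.8),(.172,-1,.2)),((328.3,154),(.108,-1,.2)),((267.3,143.5),(.108,1,.2)),((290.3,180.5),(.027,0,.09)),((298.8,207.3),(-.061,-.045,.074)),((258.8,183),(0,.098,.1))]
def g(L,w):
    X=np.array([s[1] for s in L]);X[:,1]=np.where(abs(X[:,1])==1,X[:,1]*w,X[:,1]);return X
def r1(n,L): return lambda p:(proj(n,d2w(p[:3],g(L,p[3])))-np.array([s[0] for s in L])).ravel()
rs,rt=r1("scene",S),r1("top",T)
for nm,f in(("scene",rs),("top",rt),("both",lambda p:np.r_[rs(p),rt(p)])):
    b=least_squares(f,[.47,-.25,-.2,.095],loss='soft_l1');print(nm,b.x.round(4));print(f(b.x).reshape(-1,2).round(1).tolist())
pose=b.x[:3];np.save("pose.npy",pose)
pts={"pad":(-.061,-.045,.074),"gtop":(0,-.045,.099),"hinge":(0,.075,.099),"grip":(.027,0,.09)}
for k,v in pts.items(): print(k,d2w(pose,v).round(4),proj("scene",d2w(pose,v)).round(1),proj("top",d2w(pose,v)).round(1))
E
python3 fit2.py
```

```text
scene [ 0.477  -0.2562 -0.2139  0.0957]
[[-1.0, -1.1], [1.6, -1.0], [0.5, -0.3], [-1.4, -0.9], [-0.2, 0.7], [0.1, -0.1], [-0.2, 2.0], [0.8, 0.5]]
top [ 0.4734 -0.2529 -0.1824  0.0936]
[[-0.3, 0.2], [0.1, -0.5], [-0.4, 0.6], [-0.0, 0.2], [0.0, -0.8], [0.0, 1.6], [0.6, -1.0]]
both [ 0.4756 -0.2548 -0.1963  0.0959]
[[-2.5, -1.4], [-0.1, -1.5], [-0.5, -1.2], [-2.0, -1.6], [-1.0, -0.2], [-1.1, -0.0], [-0.4, 1.7], [0.6, 0.2], [0.4, -0.9], [2.1, -0.5], [1.4, 0.6], [0.4, -1.0], [0.7, -1.5], [0.3, 1.0], [1.3, -2.1]]
pad [[ 0.407 -0.287  0.074]] [[263.  245.7]] [[299.1 208.3]]
gtop [[ 0.4668 -0.2989  0.099 ]] [[283.7 232.5]] [[303.3 189.4]]
hinge [[ 0.4902 -0.1812  0.099 ]] [[264.3 206.7]] [[267.  182.3]]
grip [[ 0.5021 -0.26    0.09  ]] [[284.4 222.2]] [[291. 179.]]
```

```bash
cat >> h.py <<'E'
from scipy.spatial.transform import Rotation as Rn
from bench import readout
def unproj(n,u,z):
    p=P[n];f=192/np.tan(np.radians(p["fovy"]/2));d=p["R"].T@np.array([(u[0]-p["cx"])/f,(u[1]-p["cy"])/f,1]);c=-p["R"].T@p["t"]
    return c+d*(z-c[2])/d[2]
def st():
    s=readout.get_state();R=Rn.from_quat(s["tcp_rot"]).as_matrix();return s,R
def delta(target,yaw):
    """yaw: world heading of tool y axis (mod pi)"""
    s,R=st();d=R.T@(np.array(target)-s["position"])
    cur=np.arctan2(R[1,1],R[0,1]);t=-(yaw-cur);t=(t+np.pi/2)%np.pi-np.pi/2
    print("t",round(s["time"],2),"pos",s["position"].round(4),"yawY",round(cur,3),"q",s["q"].round(2),"F",s["force"].round(1),"w",round(s["grip_width"],4));print("delta tool",d.round(4),"turn",round(t,3),"(or %.3f)"%(t-np.pi*np.sign(t)))
E
python3 - <<'E'
from h import *
print(unproj("top",(192,141),.03),unproj("top",(192,183),.03))
delta([.30,.35,.25],1.0)
E
```

```text
[0.64239714 0.07676004 0.03      ] [0.49610044 0.07433674 0.03      ]
t 1.6 pos [0.2936 0.5799 0.2313] yawY 1.102 q [-1.17  0.63  0.04  1.52 -0.03  1.   -0.02] F [ 0.3  0.3 -0.3] w 0.0856
delta tool [-0.1096 -0.2022 -0.0187] turn 0.102 (or -3.040)
```

```bash
python3 - <<'E'
from h import *
delta([.28,.42,.25],.8)
E
```

```text
t 1.6 pos [0.2936 0.5799 0.2313] yawY 1.102 q [-1.17  0.63  0.04  1.52 -0.03  1.   -0.02] F [ 0.3  0.3 -0.3] w 0.0856
delta tool [-0.0601 -0.1488 -0.0187] turn 0.302 (or -2.840)
```

>>> step_arm([
  [-0.015,-0.037,-0.005,0.075,1],
  [-0.03,-0.074,-0.01,0.15,1],
  [-0.045,-0.111,-0.014,0.225,1],
  [-0.06,-0.148,-0.019,0.3,1],
  [-0.06,-0.148,-0.019,0.3,1],
])

```text
time: 2.02
position: [0.2799, 0.4115, 0.2506]
tcp_rot: [0.379, 0.925, -0.004, 0.0]
force: [0.2, -0.6, -0.0]
grip_width: 0.0853
```

```bash
python3 - <<'E'
from h import *
delta([.36,.25,.25],.3)
E
```

```text
t 2.02 pos [0.2799 0.4115 0.2506] yawY 0.793 q [-1.13  0.39  0.13  1.91 -0.06  0.85 -0.17] F [ 0.2 -0.6 -0. ] w 0.0853
delta tool [-0.1704 -0.0589  0.0016] turn 0.493 (or -2.649)
```

>>> step_arm([
  [-0.034,-0.012,0,0.1,1],
  [-0.068,-0.024,0,0.2,1],
  [-0.102,-0.036,0,0.3,1],
  [-0.136,-0.048,0,0.4,1],
  [-0.17,-0.059,0,0.49,1],
])

```text
time: 2.43
position: [0.3602, 0.2489, 0.252]
tcp_rot: [0.594, 0.805, -0.003, 0.001]
force: [0.6, 0.1, -0.2]
grip_width: 0.0854
```

```bash
python3 - <<'E'
from h import *
delta([.42,.06,.25],.0)
E
```

```text
t 2.43 pos [0.3602 0.2489 0.252 ] yawY 0.299 q [-0.9   0.31  0.3   2.05 -0.12  0.8  -0.23] F [ 0.6  0.1 -0.2] w 0.0854
delta tool [-0.1981  0.0015  0.0032] turn 0.299 (or -2.843)
```

>>> step_arm([
  [-0.04,0,0,0.06,1],
  [-0.08,0,0,0.12,1],
  [-0.12,0,0,0.18,1],
  [-0.16,0,0,0.24,1],
  [-0.198,0,0,0.3,1],
])

```text
time: 2.85
position: [0.4191, 0.0577, 0.2536]
tcp_rot: [0.708, 0.706, -0.003, 0.002]
force: [1.7, 0.5, 0.3]
grip_width: 0.0853
```

```bash
python3 - <<'E'
from h import *
delta([.42,-.13,.25],-.195)
E
```

```text
t 2.85 pos [0.4191 0.0577 0.2536] yawY -0.004 q [-0.55  0.3   0.44  2.09 -0.17  0.79 -0.01] F [1.7 0.5 0.3] w 0.0853
delta tool [-0.1877  0.0016  0.0049] turn 0.191 (or -2.950)
```

>>> step_arm([
  [-0.038,0,0,0.04,0.8],
  [-0.076,0,0,0.08,0.73],
  [-0.114,0,0,0.12,0.73],
  [-0.15,0,0,0.16,0.73],
  [-0.187,0,0,0.19,0.73],
])

```text
time: 3.27
position: [0.4186, -0.1309, 0.2552]
tcp_rot: [0.773, 0.635, -0.002, 0.003]
force: [0.8, 0.7, -0.0]
grip_width: 0.0623
```

```bash
python3 - <<'E'
from h import *
p=d2w((.475,-.2545,-.195),(-.022,-.045,.19))[0];print(p)
delta(p,-.195)
E
```

```text
[ 0.44469746 -0.29438428  0.19      ]
t 3.27 pos [ 0.4186 -0.1309  0.2552] yawY -0.195 q [-0.17  0.33  0.53  2.06 -0.22  0.81  0.3 ] F [ 0.8  0.7 -0. ] w 0.0623
delta tool [-0.1549  0.0571  0.0663] turn 0.0 (or -3.141)
```

>>> step_arm([
  [-0.038,0.014,0.01,0,0.73],
  [-0.077,0.028,0.03,0,0.73],
  [-0.116,0.043,0.05,0,0.73],
  [-0.155,0.057,0.066,0,0.73],
  [-0.155,0.057,0.066,0,0.73],
])

```text
time: 3.68
position: [0.4439, -0.3008, 0.1887]
tcp_rot: [0.774, 0.633, -0.003, 0.004]
force: [-0.9, -0.2, 0.7]
grip_width: 0.0626
```

```bash
cat > look.py <<'E'
import sys
from h import *
tag=sys.argv[1];o=[int(v) for v in sys.argv[2:6]] if len(sys.argv)>5 else [230,150,120,130]
a=cams.snapshot("scene");b=cams.snapshot("top")
k=580//o[3];A=cv2.resize(a[o[1]:o[1]+o[3],o[0]:o[0]+o[2]],None,fx=k,fy=k,interpolation=cv2.INTER_CUBIC)
cv2.imwrite(f"pics/s_{tag}.png",A)
B=cv2.resize(b[120:225,240:350],None,fx=5,fy=5,interpolation=cv2.INTER_CUBIC);cv2.imwrite(f"pics/t_{tag}.png",B)
E
python3 look.py a 220 140 130 140; python3 - <<'E'
from h import *
p=d2w((.475,-.2545,-.195),(-.022,-.045,.19))[0]
delta(p,-.195)
E
```

```text
t 3.78 pos [ 0.4438 -0.2977  0.1892] yawY -0.199 q [ 0.23  0.56  0.46  1.9  -0.34  0.76  0.68] F [-0.1  1.1 -0.2] w 0.0619
delta tool [ 0.0035  0.0003 -0.0008] turn -0.004 (or 3.137)
```

View pics/s_a.png

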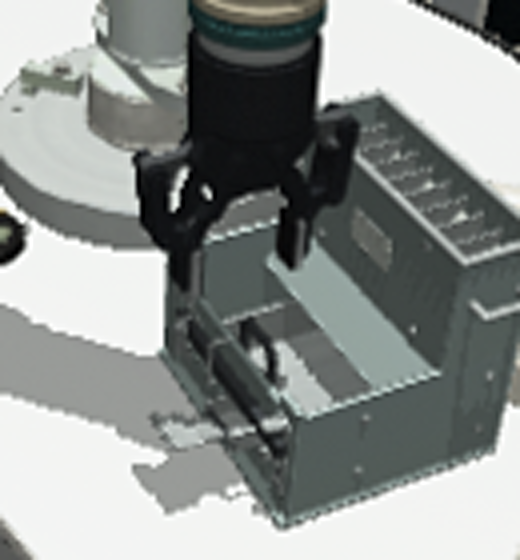

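View pics/t_a.png

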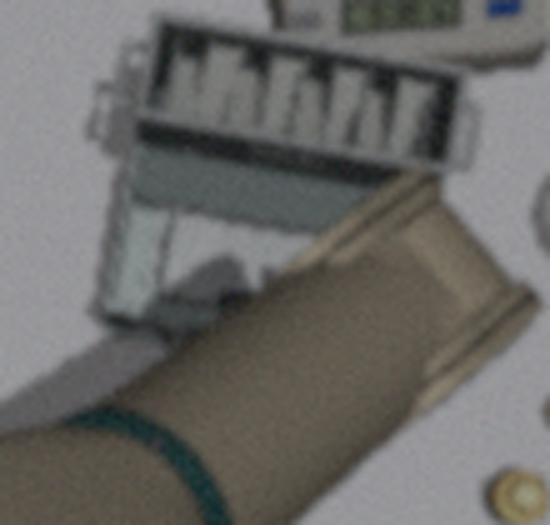

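```bash
python3 - <<'E'
from h import *
s,R=st()
for o in(.0,.005,.01):
  for y in(.031,.038,.0455,-.031,-.038,-.0455):
    X=s["position"]+R@[0,y,-o];print(o,y,((proj("scene",X)[0]-[220,140])*4+1.5).round(0))
E
```

```text
0.0 0.031 [280. 267.]
0.0 0.038 [289. 264.]
0.0 0.0455 [300. 261.]
0.0 -0.031 [191. 292.]
0.0 -0.038 [181. 295.]
0.0 -0.0455 [170. 298.]
0.005 0.031 [280. 260.]
0.005 0.038 [290. 258.]
0.005 0.0455 [300. 255.]
0.005 -0.031 [192. 285.]
0.005 -0.038 [181. 288.]
0.005 -0.0455 [170. 291.]
0.01 0.031 [281. 254.]
0.01 0.038 [290. 251.]
0.01 0.0455 [301. 248.]
0.01 -0.031 [192. 279.]
0.01 -0.038 [182. 282.]
0.01 -0.0455 [170. 285.]
```

>>> step_arm([
  [0.003,0,0.02,0,0.73],
  [0.003,0,0.04,0,0.73],
  [0.003,0,0.06,0,0.73],
  [0.003,0,0.078,0,0.73],
  [0.003,0,0.078,0,0.73],
])

```text
time: 4.2
position: [0.4432, -0.2923, 0.1089]
tcp_rot: [0.773, 0.634, -0.003, -0.0]
force: [-0.3, 0.8, -1.2]
grip_width: 0.062
```

```bash

python3 look.py b 220 160 110 110; python3 - <<'E'
from h import *
p=d2w((.475,-.2545,-.195),(-.022,-.045,.085))[0]
delta(p,-.195)
E
```

```text
t 4.3 pos [ 0.4446 -0.2942  0.1116] yawY -0.198 q [ 0.28  0.67  0.38  1.96 -0.42  0.59  0.74] F [0.  0.3 0.1] w 0.0626
delta tool [-0.      0.0002  0.0266] turn -0.003 (or 3.139)
```

View pics/s_b.png

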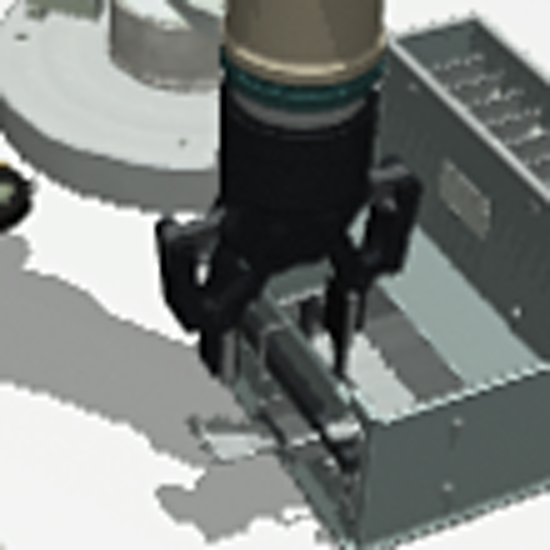

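```bash
python3 - <<'E'
from h import *
pose=(.475,-.2545,-.195)
for n,v in dict(lipL=(-.074,-.0295,.079),lipR=(-.074,-.0605,.079),padbL=(-.048,-.0295,.074),padbR=(-.048,-.0605,.074),gR=(0,-.07,.099),gm=(0,-.045,.099),gripL=(.027,.024,.09),gripR=(.027,-.024,.09)).items():
  print(n,((proj("scene",d2w(pose,v))[0]-[220,160])*5+2).round(0))
E
python3 - <<'E'
import cv2
b=cv2.imread("pics/s_b.png")
cv2.imwrite("pics/s_b2.png",cv2.resize(b[300:500,150:400],None,fx=3,fy=3))
E
```

```text
lipL [182. 412.]
lipR [206. 451.]
padbL [225. 405.]
padbR [251. 443.]
gR [342. 395.]
gm [320. 365.]
gripL [303. 287.]
gripR [344. 339.]
```

View pics/s_b2.png

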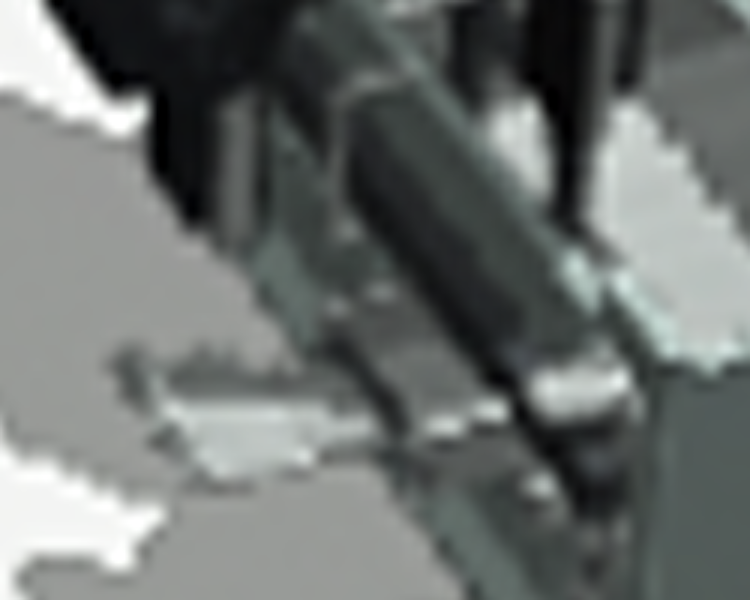

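>>> step_arm([
  [-0.0025,0,0.015,0,0.73],
  [-0.0025,0,0.028,0,0.73],
  [-0.0025,0,0.034,0,0.73],
  [-0.0025,0,0.034,0,0.73],
])

```text
time: 4.63
position: [0.4442, -0.2963, 0.0778]
tcp_rot: [0.773, 0.634, -0.003, 0.002]
force: [-0.2, 0.2, 0.3]
grip_width: 0.0624
```

```bash

python3 look.py c 220 160 110 110; python3 - <<'E'
from h import *
p=d2w((.475,-.2545,-.195),(-.022,-.0475,.074))[0]
delta(p,-.195)
import cv2
b=cv2.imread("pics/s_c.png")
cv2.imwrite("pics/s_c2.png",cv2.resize(b[300:500,150:400],None,fx=3,fy=3))
E
```

```text
t 4.73 pos [ 0.4446 -0.297   0.0786] yawY -0.197 q [ 0.31  0.72  0.34  1.98 -0.45  0.51  0.77] F [ 0.8  0.5 -0.5] w 0.0622
delta tool [ 0.0001 -0.0005  0.0046] turn -0.002 (or 3.139)
```

View pics/s_c2.png

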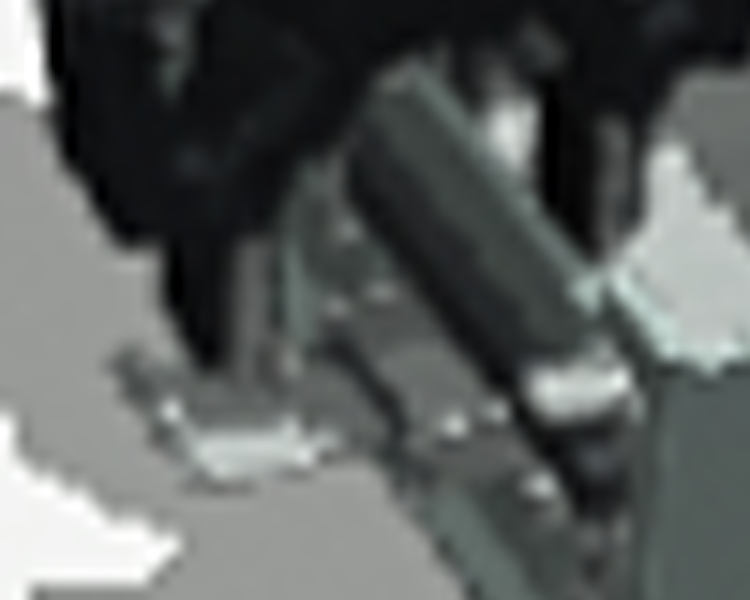

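>>> step_arm([
  [-0.003,0,0.002,0,0.73],
  [-0.003,0,0.004,0,0.73],
  [-0.003,0,0.006,0,0.73],
  [-0.003,0,0.006,0,0.73],
])

```text
time: 5.07
position: [0.444, -0.2999, 0.0725]
tcp_rot: [0.773, 0.634, -0.002, 0.003]
force: [0.2, 0.1, 0.3]
grip_width: 0.0619
```

>>> step_arm([
  [0,0,0.001,0,0.73],
  [0,0,0.002,0,0.73],
  [0,0,0.003,0,0.73],
  [0,0,0.003,0,0.73],
])

```text
time: 5.4
position: [0.4439, -0.2999, 0.0693]
tcp_rot: [0.773, 0.634, -0.002, 0.003]
force: [0.3, -0.1, 0.0]
grip_width: 0.0623
```

>>> step_arm([
  [0,0,0.001,0,0.73],
  [0,0,0.002,0,0.73],
  [0,0,0.003,0,0.73],
  [0,0,0.003,0,0.73],
])

```text
time: 5.73
position: [0.4437, -0.2998, 0.0661]
tcp_rot: [0.773, 0.634, -0.003, 0.002]
force: [-1.0, -0.7, 1.2]
grip_width: 0.0622
```

>>> step_arm([
  [0,0,0.001,0,0.73],
  [0,0,0.002,0,0.73],
  [0,0,0.003,0,0.73],
  [0,0,0.003,0,0.73],
])

```text
time: 6.07
position: [0.4435, -0.2999, 0.063]
tcp_rot: [0.773, 0.634, -0.003, 0.002]
force: [0.0, 0.3, 1.5]
grip_width: 0.0625
```

```bash
cat > z.py <<'E'
import sys
from h import *
t=sys.argv[1]
a=cams.snapshot("scene");cv2.imwrite(f"pics/z_{t}.png",cv2.resize(a[220:260,250:300],None,fx=14,fy=14,interpolation=cv2.INTER_CUBIC))
f=[]
for i in range(3): s=readout.get_state();f.append(s["force"])
print(np.round(f,2),s["position"],s["time"])
E
python3 z.py d
```

```text
[[-0.58 -0.15  0.73]
 [-0.58 -0.15  0.73]
 [-0.58 -0.15  0.73]] [ 0.44346966 -0.29982932  0.06301365] 6.1167
```

View pics/z_d.png

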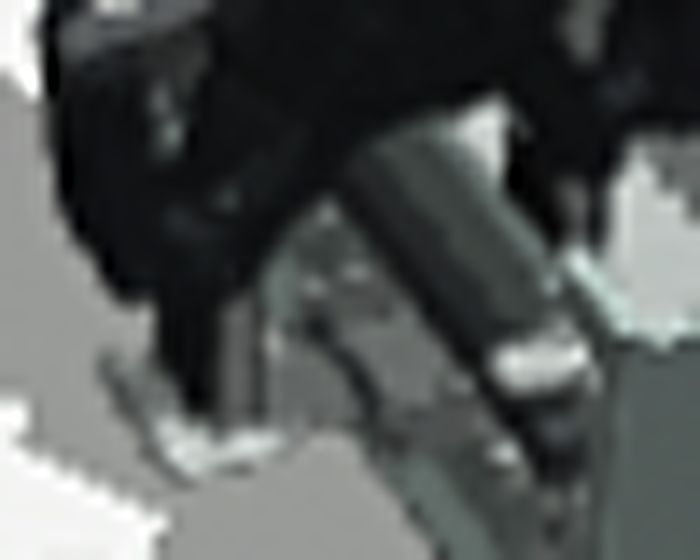

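>>> step_arm([
  [0,0,0.001,0,0.73],
  [0,0,0.002,0,0.73],
  [0,0,0.003,0,0.73],
  [0,0,0.003,0,0.73],
])

```text
time: 6.45
position: [0.4432, -0.2998, 0.0599]
tcp_rot: [0.773, 0.634, -0.003, 0.002]
force: [-1.9, -0.4, 2.5]
grip_width: 0.0626
```

>>> step_arm([
  [0,0,0.001,0,0.73],
  [0,0,0.002,0,0.73],
  [0,0,0.003,0,0.73],
  [0,0,0.003,0,0.73],
])

```text
time: 6.78
position: [0.443, -0.2998, 0.0568]
tcp_rot: [0.773, 0.634, -0.003, 0.002]
force: [-1.4, 1.2, 4.5]
grip_width: 0.0626
```

```bash
python3 z.py e
```

```text
[[-2.25 -0.02  4.13]
 [-2.25 -0.02  4.13]
 [-2.25 -0.02  4.13]] [ 0.44299093 -0.29978215  0.05677432] 6.8333
```

View pics/z_e.png

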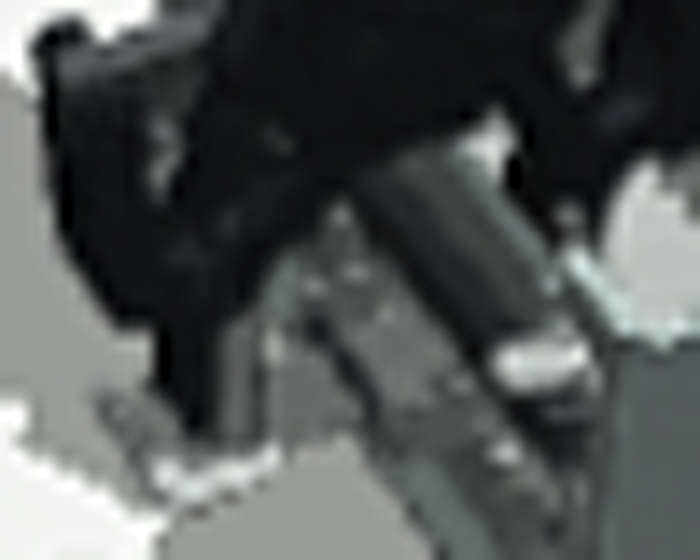

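>>> step_arm([
  [0,0,0.0005,0,0.73],
  [0,0,0.001,0,0.73],
  [0,0,0.001,0,0.73],
])

```text
time: 7.08
position: [0.443, -0.2998, 0.0557]
tcp_rot: [0.774, 0.634, -0.003, 0.002]
force: [-1.5, 0.4, 2.9]
grip_width: 0.0623
```

>>> step_arm([
  [0,0,0.0005,0,0.73],
  [0,0,0.001,0,0.73],
  [0,0,0.001,0,0.73],
])

```text
time: 7.33
position: [0.443, -0.2998, 0.0547]
tcp_rot: [0.773, 0.634, -0.003, 0.002]
force: [-2.0, 0.7, 4.4]
grip_width: 0.0626
```

```bash
python3 z.py f
```

```text
[[-1.59  1.06  4.18]
 [-1.59  1.06  4.18]
 [-1.59  1.06  4.18]] [ 0.44301645 -0.29980087  0.05469562] 7.3833
```

View pics/z_f.png

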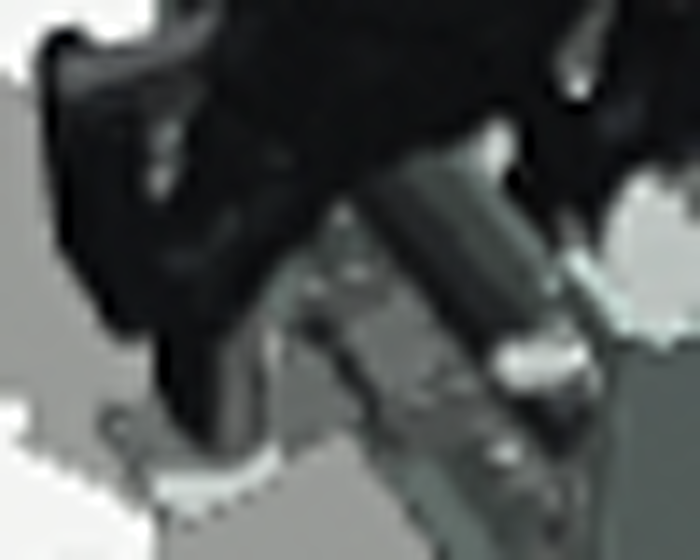

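>>> step_arm([
  [0,0,0.0005,0,0.73],
  [0,0,0.001,0,0.73],
  [0,0,0.001,0,0.73],
])

```text
time: 7.63
position: [0.4431, -0.2998, 0.0537]
tcp_rot: [0.773, 0.634, -0.003, 0.002]
force: [-2.1, 0.0, 5.5]
grip_width: 0.0621
```

>>> step_arm([
  [0,0,0.0005,0,0.73],
  [0,0,0.001,0,0.73],
  [0,0,0.001,0,0.73],
])

```text
time: 7.88
position: [0.4431, -0.2998, 0.0531]
tcp_rot: [0.773, 0.634, -0.003, 0.002]
force: [-2.3, 0.9, 8.6]
grip_width: 0.0624
```

>>> step_arm([
  [0,0,0.0005,0,0.73],
  [0,0,0.001,0,0.73],
  [0,0,0.001,0,0.73],
])

```text
time: 8.13
position: [0.4432, -0.2999, 0.0528]
tcp_rot: [0.774, 0.634, -0.002, 0.002]
force: [-2.5, 1.9, 11.3]
grip_width: 0.0622
```

```bash
python3 z.py g
```

```text
[[-2.51  1.07 10.98]
 [-2.51  1.07 10.98]
 [-2.51  1.07 10.98]] [ 0.44315278 -0.29987166  0.05284421] 8.1833
```

View pics/z_g.png

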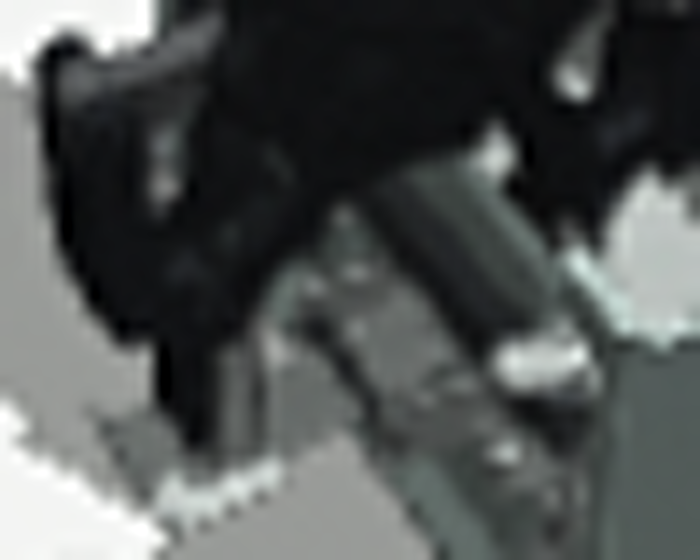

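>>> step_arm([
  [0,0,-0.001,0,0.73],
  [0,0,-0.001,0,0.73],
])

```text
time: 8.35
position: [0.4431, -0.2998, 0.0541]
tcp_rot: [0.774, 0.634, -0.002, 0.002]
force: [-2.2, 0.5, 4.2]
grip_width: 0.0624
```

```bash
cat > arc.py <<'E'
# rows: gate opens from g0 by steps; tool keeps fixed to the gate. prints tool-frame shift incl. offset
import sys
from h import *
hinge=np.array([float(v) for v in "0.4896 -0.181".split()])
s,R=st();p=s["position"]
print("t",s["time"],"pos",p.round(4),"F",s["force"].round(1),"yawY",np.arctan2(R[1,1],R[0,1]).round(3))
pre=np.array([float(sys.argv[1]),float(sys.argv[2]),0])  # pre-shift in tool frame
q=p+R@pre
for g in map(float,sys.argv[3:]):
    c,sn=np.cos(-g),np.sin(-g);d=q[:2]-hinge
    n=np.r_[hinge+[c*d[0]-sn*d[1],sn*d[0]+c*d[1]],p[2]]
    print(g,(R.T@(n-p)).round(4),"turn",g,"world",n.round(3),"r",np.hypot(*n[:2]).round(3))
E
python3 arc.py 0 -.005 0 .03 .06 .1 .15 .2
```

```text
t 8.35 pos [ 0.4431 -0.2998  0.0541] F [-2.2  0.5  4.2] yawY -0.198
0.0 [-0.    -0.005 -0.   ] turn 0.0 world [ 0.438 -0.299  0.054] r 0.53
0.03 [ 0.0009 -0.0088 -0.    ] turn 0.03 world [ 0.435 -0.297  0.054] r 0.527
0.06 [ 0.0019 -0.0125 -0.    ] turn 0.06 world [ 0.431 -0.296  0.054] r 0.523
0.1 [ 0.0033 -0.0174 -0.    ] turn 0.1 world [ 0.427 -0.293  0.054] r 0.518
0.15 [ 0.0055 -0.0235 -0.    ] turn 0.15 world [ 0.421 -0.29   0.054] r 0.511
0.2 [ 0.0079 -0.0294 -0.    ] turn 0.2 world [ 0.416 -0.286  0.054] r 0.505
```

>>> step_arm([
  [0,-0.001,0,0,0.73],
  [0,-0.002,0,0,0.73],
  [0,-0.003,0,0,0.73],
  [0,-0.003,0,0,0.73],
])

```text
time: 8.68
position: [0.4409, -0.2989, 0.0541]
tcp_rot: [0.773, 0.634, -0.002, 0.002]
force: [0.7, 1.2, 4.2]
grip_width: 0.0626
```

>>> step_arm([
  [0,-0.001,0,0,0.73],
  [0,-0.002,0,0,0.73],
  [0,-0.003,0,0,0.73],
  [0,-0.003,0,0,0.73],
])

```text
time: 9.02
position: [0.4377, -0.2981, 0.0541]
tcp_rot: [0.774, 0.634, -0.002, 0.002]
force: [1.1, 1.9, 3.3]
grip_width: 0.0622
```

```bash
python3 z.py h
```

```text
[[1.14 1.15 4.12]
 [1.14 1.15 4.12]
 [1.14 1.15 4.12]] [ 0.43770906 -0.29815088  0.05408675] 9.0667
```

View pics/z_h.png

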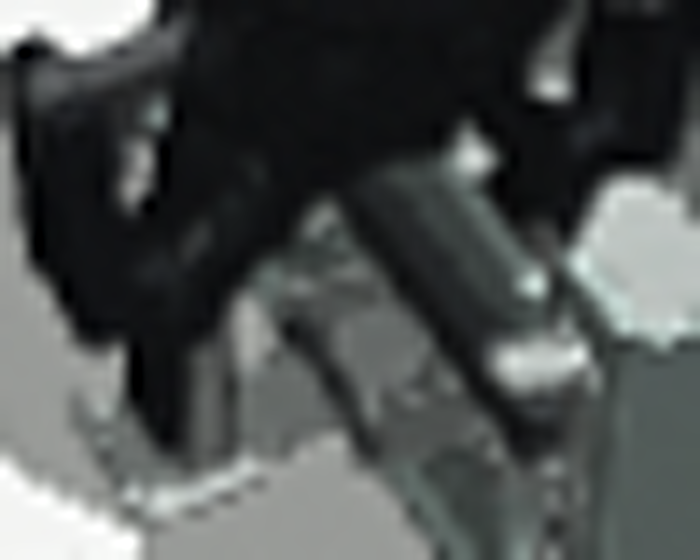

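```bash
python3 arc.py 0 0 .03 .06 .09 .12
```

```text
t 9.0667 pos [ 0.4377 -0.2982  0.0541] F [1.1 1.2 4.1] yawY -0.198
0.03 [ 0.0009 -0.0037 -0.    ] turn 0.03 world [ 0.434 -0.297  0.054] r 0.526
0.06 [ 0.0019 -0.0074 -0.    ] turn 0.06 world [ 0.431 -0.295  0.054] r 0.522
0.09 [ 0.003  -0.0111 -0.    ] turn 0.09 world [ 0.427 -0.293  0.054] r 0.518
0.12 [ 0.0042 -0.0148 -0.    ] turn 0.12 world [ 0.424 -0.291  0.054] r 0.514
```

>>> step_arm([
  [0.0005,-0.002,0,0.015,0.73],
  [0.001,-0.004,0,0.03,0.73],
  [0.0015,-0.006,0,0.045,0.73],
  [0.002,-0.0075,0,0.06,0.73],
])

```text
time: 9.4
position: [0.4303, -0.2946, 0.054]
tcp_rot: [0.793, 0.61, -0.002, 0.002]
force: [0.9, 1.1, 3.7]
grip_width: 0.0624
```

>>> step_arm([
  [0.0005,-0.002,0,0.015,0.73],
  [0.001,-0.004,0,0.03,0.73],
  [0.0015,-0.006,0,0.045,0.73],
  [0.002,-0.0075,0,0.06,0.73],
])

```text
time: 9.73
position: [0.4233, -0.2907, 0.054]
tcp_rot: [0.811, 0.585, -0.002, 0.002]
force: [1.9, 1.2, 3.1]
grip_width: 0.0623
```

```bash
python3 z.py i;python3 arc.py 0 0 .05 .10 .15 .2
```

```text
[[1.48 1.06 4.16]
 [1.48 1.06 4.16]
 [1.48 1.06 4.16]] [ 0.42301413 -0.29033974  0.05399127] 9.7833
t 9.7833 pos [ 0.423  -0.2903  0.054 ] F [1.5 1.1 4.2] yawY -0.322
0.05 [ 0.0016 -0.0062 -0.    ] turn 0.05 world [ 0.418 -0.287  0.054] r 0.507
0.1 [ 0.0035 -0.0123 -0.    ] turn 0.1 world [ 0.412 -0.283  0.054] r 0.5
0.15 [ 0.0057 -0.0183 -0.    ] turn 0.15 world [ 0.407 -0.279  0.054] r 0.494
0.2 [ 0.0082 -0.0242 -0.    ] turn 0.2 world [ 0.403 -0.275  0.054] r 0.488
```

View pics/z_i.png

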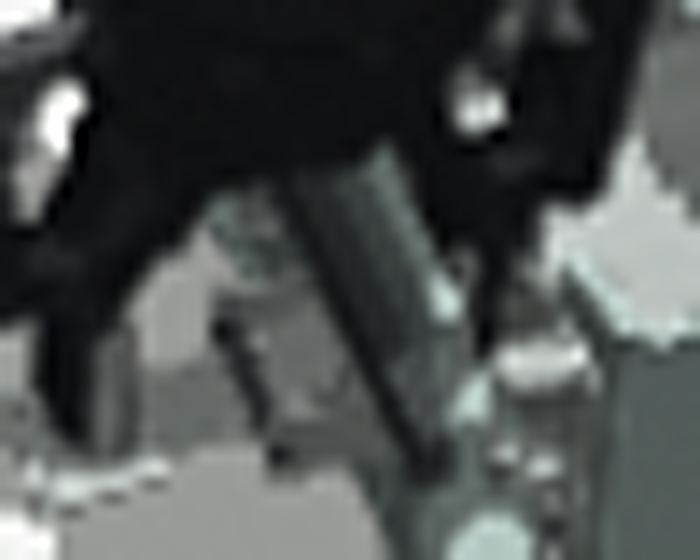

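>>> step_arm([
  [0.0015,-0.006,0,0.05,0.73],
  [0.0035,-0.012,0,0.1,0.73],
  [0.0055,-0.018,0,0.15,0.73],
  [0.008,-0.024,0,0.2,0.73],
  [0.008,-0.024,0,0.2,0.73],
])

```text
time: 10.2
position: [0.4018, -0.2741, 0.0539]
tcp_rot: [0.866, 0.5, -0.002, 0.001]
force: [1.8, 1.9, 4.8]
grip_width: 0.0623
```

```bash
python3 arc.py 0 0 .07 .14 .21 .28 .5 .7 .9
```

```text
t 10.2 pos [ 0.4018 -0.2741  0.0539] F [1.8 1.9 4.8] yawY -0.523
0.07 [ 0.0024 -0.0086 -0.    ] turn 0.07 world [ 0.396 -0.268  0.054] r 0.478
0.14 [ 0.0053 -0.0171 -0.    ] turn 0.14 world [ 0.39  -0.261  0.054] r 0.469
0.21 [ 0.0089 -0.0253 -0.    ] turn 0.21 world [ 0.384 -0.254  0.054] r 0.461
0.28 [ 0.013  -0.0333 -0.    ] turn 0.28 world [ 0.38  -0.246  0.054] r 0.452
0.5 [ 0.0294 -0.0561 -0.0001] turn 0.5 world [ 0.368 -0.221  0.054] r 0.429
0.7 [ 0.0483 -0.0733 -0.0002] turn 0.7 world [ 0.363 -0.196  0.054] r 0.412
0.9 [ 0.0702 -0.0864 -0.0003] turn 0.9 world [ 0.362 -0.17   0.054] r 0.4
```

>>> step_arm([
  [0.0025,-0.0085,0,0.07,0.73],
  [0.0055,-0.017,0,0.14,0.73],
  [0.009,-0.025,0,0.21,0.73],
  [0.013,-0.033,0,0.28,0.73],
  [0.013,-0.033,0,0.28,0.73],
])

```text
time: 10.62
position: [0.3791, -0.245, 0.0538]
tcp_rot: [0.927, 0.374, -0.002, 0.0]
force: [2.4, 0.3, 3.7]
grip_width: 0.0622
```

>>> step_arm([
  [0,0.001,-0.008,0,0.73],
  [0,0.001,-0.02,0,0.73],
  [0,0.001,-0.029,0,0.73],
  [0,0.001,-0.029,0,0.73],
])

```text
time: 10.95
position: [0.3803, -0.247, 0.0843]
tcp_rot: [0.927, 0.375, -0.002, 0.002]
force: [0.4, 1.0, 0.0]
grip_width: 0.0625
```

```bash
python3 look.py j 220 160 110 110; python3 arc.py 0.02 0 0 .07 .14 .21 .28 .5 .7 .9
```

```text
t 11.05 pos [ 0.38   -0.2462  0.0831] F [0.3 0.3 0.3] yawY -0.803
0.0 [ 0.02   -0.     -0.0001] turn 0.0 world [ 0.394 -0.232  0.083] r 0.458
0.07 [ 0.0223 -0.0072 -0.0001] turn 0.07 world [ 0.391 -0.225  0.083] r 0.451
0.14 [ 0.0251 -0.0142 -0.0001] turn 0.14 world [ 0.388 -0.218  0.083] r 0.445
0.21 [ 0.0284 -0.0211 -0.0001] turn 0.21 world [ 0.386 -0.211  0.083] r 0.44
0.28 [ 0.0322 -0.0276 -0.0001] turn 0.28 world [ 0.384 -0.204  0.083] r 0.435
0.5 [ 0.0468 -0.0463 -0.0002] turn 0.5 world [ 0.381 -0.18   0.083] r 0.422
0.7 [ 0.0634 -0.0602 -0.0002] turn 0.7 world [ 0.384 -0.159  0.083] r 0.415
0.9 [ 0.0824 -0.0705 -0.0003] turn 0.9 world [ 0.39  -0.138  0.083] r 0.414
```

View pics/s_j.png

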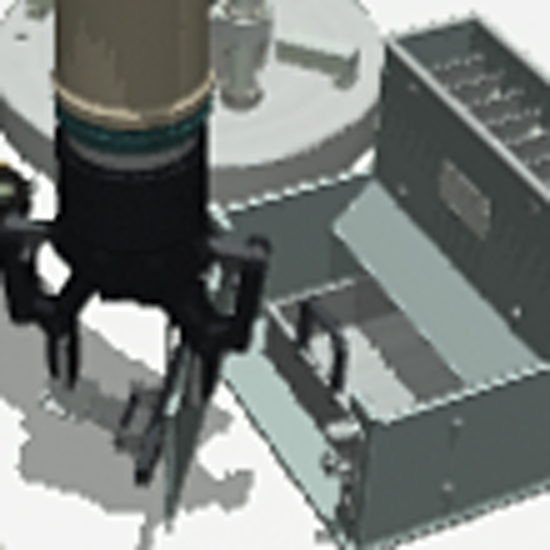

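View pics/t_j.png

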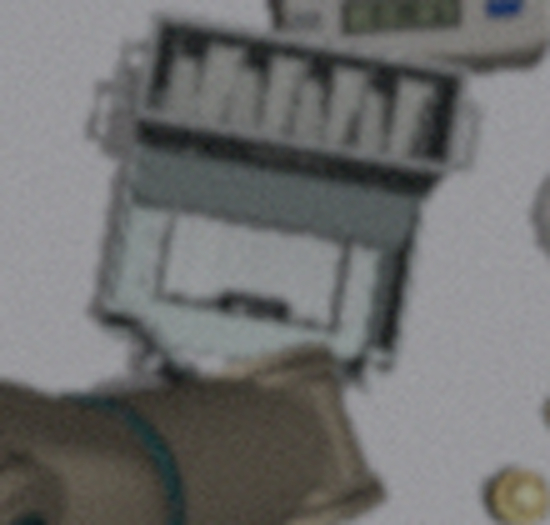

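>>> step_arm([
  [0.02,0,0,0,0.73],
  [0.0225,-0.007,0,0.07,0.73],
  [0.025,-0.014,0,0.14,0.73],
  [0.0285,-0.021,0,0.21,0.73],
  [0.032,-0.0275,0,0.28,0.73],
])

```text
time: 11.47
position: [0.3838, -0.2041, 0.0825]
tcp_rot: [0.971, 0.24, -0.002, 0.001]
force: [0.9, -0.5, -0.4]
grip_width: 0.0623
```

```bash
python3 arc.py 0.01 0 0 .07 .14 .21 .28 .35 .42 .5 .6
```

```text
t 11.4667 pos [ 0.3838 -0.2041  0.0825] F [ 0.9 -0.5 -0.4] yawY -1.085
0.0 [ 0.01  0.   -0.  ] turn 0.0 world [ 0.393 -0.199  0.083] r 0.44
0.07 [ 0.0123 -0.0065 -0.0001] turn 0.07 world [ 0.392 -0.193  0.083] r 0.436
0.14 [ 0.015  -0.0129 -0.0001] turn 0.14 world [ 0.391 -0.186  0.083] r 0.433
0.21 [ 0.0181 -0.019  -0.0001] turn 0.21 world [ 0.391 -0.179  0.083] r 0.43
0.28 [ 0.0217 -0.025  -0.0001] turn 0.28 world [ 0.391 -0.172  0.083] r 0.427
0.35 [ 0.0256 -0.0306 -0.0002] turn 0.35 world [ 0.392 -0.165  0.083] r 0.425
0.42 [ 0.03   -0.036  -0.0002] turn 0.42 world [ 0.394 -0.158  0.083] r 0.424
0.5 [ 0.0354 -0.0417 -0.0002] turn 0.5 world [ 0.396 -0.151  0.083] r 0.423
0.6 [ 0.0428 -0.0483 -0.0003] turn 0.6 world [ 0.399 -0.141  0.083] r 0.423
```

>>> step_arm([
  [0.0125,-0.0065,0,0.07,0.73],
  [0.015,-0.013,0,0.14,0.73],
  [0.018,-0.019,0,0.21,0.73],
  [0.022,-0.025,0,0.28,0.73],
  [0.0255,-0.0305,0,0.35,0.73],
])

```text
time: 11.88
position: [0.3922, -0.1654, 0.082]
tcp_rot: [0.998, 0.066, -0.002, 0.002]
force: [0.4, -0.4, -0.3]
grip_width: 0.0624
```

```bash
python3 arc.py 0.00 0 0 .07 .14 .21 .28 .35; python3 -c "
from h import *;print(st()[0]['q'].round(2))"
```

```text
t 11.8833 pos [ 0.3922 -0.1654  0.082 ] F [ 0.4 -0.4 -0.3] yawY -1.438
0.0 [0. 0. 0.] turn 0.0 world [ 0.392 -0.165  0.082] r 0.426
0.07 [ 0.0022 -0.0065 -0.    ] turn 0.07 world [ 0.393 -0.159  0.082] r 0.424
0.14 [ 0.0049 -0.0129 -0.0001] turn 0.14 world [ 0.395 -0.152  0.082] r 0.423
0.21 [ 0.008  -0.0191 -0.0001] turn 0.21 world [ 0.398 -0.145  0.082] r 0.423
0.28 [ 0.0115 -0.025  -0.0001] turn 0.28 world [ 0.4   -0.139  0.082] r 0.424
0.35 [ 0.0155 -0.0307 -0.0002] turn 0.35 world [ 0.403 -0.133  0.082] r 0.425
[-0.08  0.69  0.62  2.26 -0.94  0.47 -0.13]
```

>>> step_arm([
  [0.0022,-0.0065,0,0.07,0.73],
  [0.005,-0.013,0,0.14,0.73],
  [0.008,-0.019,0,0.21,0.73],
  [0.0115,-0.025,0,0.28,0.73],
  [0.0155,-0.0305,0,0.35,0.73],
])

```text
time: 12.3
position: [0.4034, -0.1334, 0.0815]
tcp_rot: [0.994, -0.11, -0.002, 0.003]
force: [0.6, -0.6, 0.2]
grip_width: 0.0622
```

>>> step_arm([
  [0,0,0,0,0.73],
  [0,0,-0.015,0,0.73],
  [0,0,-0.04,0,0.73],
  [0,0,-0.075,0,0.73],
  [0,0,-0.11,0,0.73],
])

```text
time: 12.72
position: [0.4024, -0.1333, 0.192]
tcp_rot: [0.994, -0.11, -0.004, 0.003]
force: [0.9, 1.4, -0.8]
grip_width: 0.0621
```

```bash
python3 look.py k 220 160 110 110; python3 arc.py 0 0 0
```

```text
t 12.8167 pos [ 0.4059 -0.1348  0.1948] F [ 0.2 -0.3 -1.2] yawY -1.789
0.0 [0. 0. 0.] turn 0.0 world [ 0.406 -0.135  0.195] r 0.428
```

View pics/s_k.png

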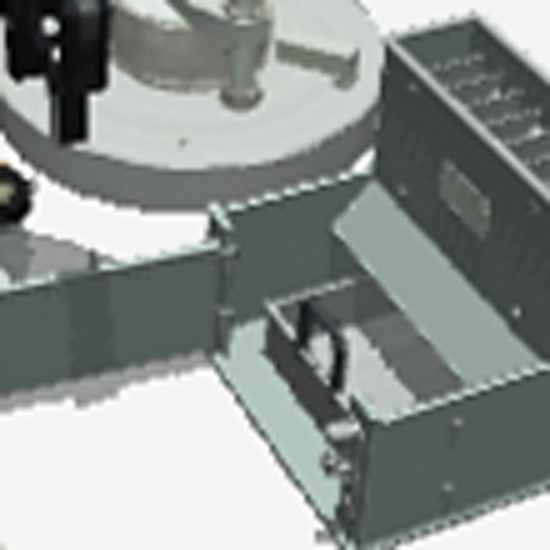

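View pics/t_k.png

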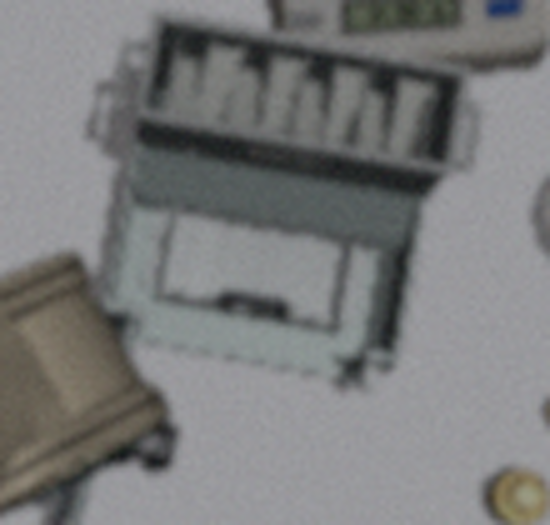

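```bash
python3 - <<'E'
from h import *
print(unproj("top",(290.6,180.2),.09),unproj("scene",(284,224.5),.09),d2w((.475,-.2545,-.195),(.027,0,.09)))
import cv2
b=cv2.imread("pics/s_k.png")
cv2.imwrite("pics/s_k2.png",cv2.resize(b[250:450,220:420],None,fx=3,fy=3))
from bench import nets
for c in("scene","top"):print(nets.boxes_of("pan_grip",c)[:2])
p=d2w((.475,-.2545,-.195),(.025,0,.2))[0];delta(p,-.195)
E
```

```text
[ 0.49819782 -0.25865483  0.09      ] [ 0.49487974 -0.26702151  0.09      ] [[ 0.50148829 -0.2597317   0.09      ]]
[{'bbox': [293.5, 230.8, 40.8, 28.5], 'p': 0.88}]
[{'bbox': [291.4, 173.8, 36.2, 25.6], 'p': 0.81}]
t 12.92 pos [ 0.404  -0.1329  0.1916] yawY -1.789 q [-0.43  0.57  1.01  2.17 -0.7   0.77 -0.74] F [ 0.7  0.8 -0.3] w 0.0626
delta tool [ 0.1206  0.1028 -0.0081] turn 1.547 (or -1.594)
```

View pics/s_k2.png

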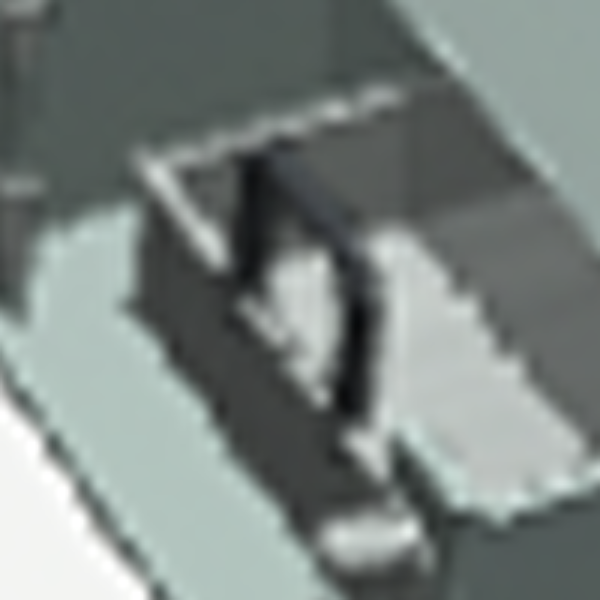

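```bash
python3 - <<'E'
from h import *
delta([.4985,-.2595,.17],-.195)
E
```

```text
t 12.92 pos [ 0.404  -0.1329  0.1916] yawY -1.789 q [-0.43  0.57  1.01  2.17 -0.7   0.77 -0.74] F [ 0.7  0.8 -0.3] w 0.0626
delta tool [0.1197 0.103  0.0219] turn 1.547 (or -1.594)
```

>>> step_arm([
  [0.015,0.013,0,-0.12,0.5],
  [0.03,0.026,0,-0.24,0.5],
  [0.045,0.039,0,-0.36,0.5],
  [0.06,0.052,0,-0.48,0.5],
  [0.075,0.065,0,-0.6,0.5],
])

```text
time: 13.33
position: [0.4626, -0.2129, 0.19]
tcp_rot: [0.981, 0.193, -0.004, 0.001]
force: [0.1, 0.3, -0.2]
grip_width: 0.0425
```

```bash
python3 - <<'E'
from h import *
delta([.4985,-.2595,.17],-.195)
E
```

```text
t 13.33 pos [ 0.4626 -0.2129  0.19  ] yawY -1.182 q [-0.13  0.6   0.78  1.96 -0.57  0.81 -0.22] F [ 0.1  0.3 -0.2] w 0.0425
delta tool [0.0158 0.0568 0.0199] turn -0.987 (or 2.154)
```

>>> step_arm([
  [0.003,0.011,0,-0.12,0.5],
  [0.006,0.022,0,-0.24,0.5],
  [0.009,0.034,0,-0.36,0.5],
  [0.012,0.046,0,-0.48,0.5],
  [0.016,0.057,0,-0.6,0.5],
])

```text
time: 13.75
position: [0.4979, -0.2599, 0.1879]
tcp_rot: [0.879, 0.477, -0.004, -0.002]
force: [0.0, 1.1, 0.6]
grip_width: 0.0427
```

```bash
python3 - <<'E'
from h import *
delta([.4985,-.2595,.12],-.195)
E
```

```text
t 13.75 pos [ 0.4979 -0.2599  0.1879] yawY -0.576 q [ 0.06  0.62  0.58  1.82 -0.44  0.84  0.28] F [0.  1.1 0.6] w 0.0427
delta tool [0.001  0.0008 0.0679] turn -0.381 (or 2.760)
```

>>> step_arm([
  [0.001,0.001,0.0,-0.12,0.5],
  [0.001,0.001,0.01,-0.24,0.5],
  [0.001,0.001,0.03,-0.38,0.5],
  [0.001,0.001,0.068,-0.38,0.5],
  [0.001,0.001,0.068,-0.38,0.5],
])

```text
time: 14.17
position: [0.4939, -0.2567, 0.1132]
tcp_rot: [0.773, 0.635, -0.006, -0.009]
force: [-1.0, 1.3, -0.6]
grip_width: 0.0427
```

```bash
python3 look.py l 240 160 110 110; python3 - <<'E'
from h import *
delta([.4985,-.2595,.073],-.195)
E
```

```text
t 14.27 pos [ 0.4967 -0.2591  0.1181] yawY -0.197 q [ 0.17  0.7   0.41  1.87 -0.41  0.67  0.63] F [ 0.5 -0.9  1.2] w 0.0426
delta tool [-0.      0.0025  0.045 ] turn -0.002 (or 3.139)
```

View pics/s_l.png

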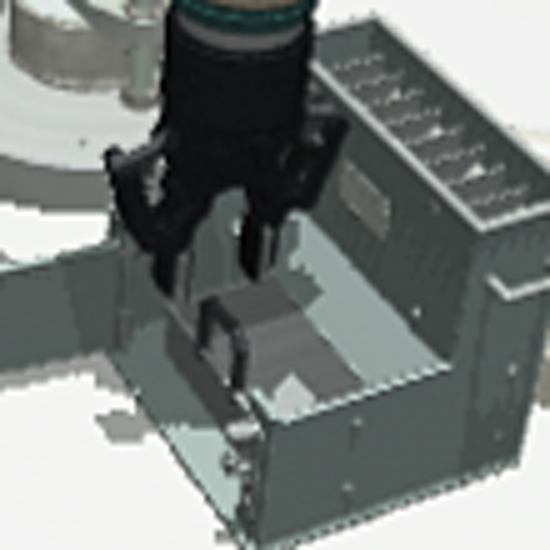

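>>> step_arm([
  [0,0.003,0.012,0,0.5],
  [0,0.003,0.025,0,0.5],
  [0,0.003,0.038,0,0.5],
  [0,0.003,0.045,0,0.5],
  [0,0.003,0.045,0,0.5],
])

```text
time: 14.68
position: [0.4988, -0.2593, 0.0723]
tcp_rot: [0.773, 0.634, -0.005, -0.006]
force: [0.3, 0.7, -0.9]
grip_width: 0.0428
```

```bash
python3 look.py m 240 160 110 110; python3 - <<'E'
from h import *
delta([.4985,-.2595,.073],-.195)
E
```

```text
t 14.78 pos [ 0.4994 -0.2599  0.0736] yawY -0.198 q [ 0.2   0.76  0.37  1.89 -0.45  0.59  0.66] F [ 0.3 -0.2 -0.2] w 0.0427
delta tool [ 0.0002 -0.001   0.0006] turn -0.003 (or 3.139)
```

View pics/s_m.png

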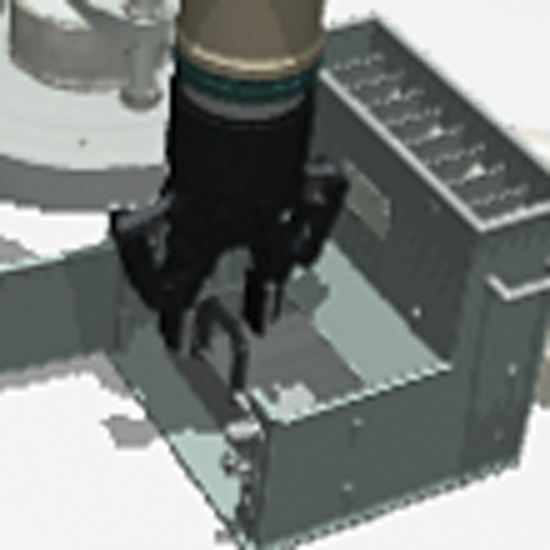

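>>> step_arm([
  [0,0,0,0,0.3],
  [0,0,0,0,0.15],
  [0,0,0,0,0.0],
  [0,0,0,0,0],
  [0,0,0,0,0],
], squeeze=20)

```text
time: 15.2
position: [0.5, -0.2602, 0.0744]
tcp_rot: [0.773, 0.634, -0.004, -0.004]
force: [0.5, 0.5, 4.7]
grip_width: 0.0071
```

```bash
python3 look.py n 240 160 110 110; python3 - <<'E'
from h import *
delta([.4985,-.2595,.073],-.195)
E
```

```text
t 15.3 pos [ 0.5    -0.2601  0.0743] yawY -0.197 q [ 0.2   0.76  0.37  1.89 -0.45  0.59  0.66] F [ 0.3 -0.2  6.1] w 0.0072
delta tool [ 0.0003 -0.0016  0.0013] turn -0.002 (or 3.139)
```

View pics/s_n.png

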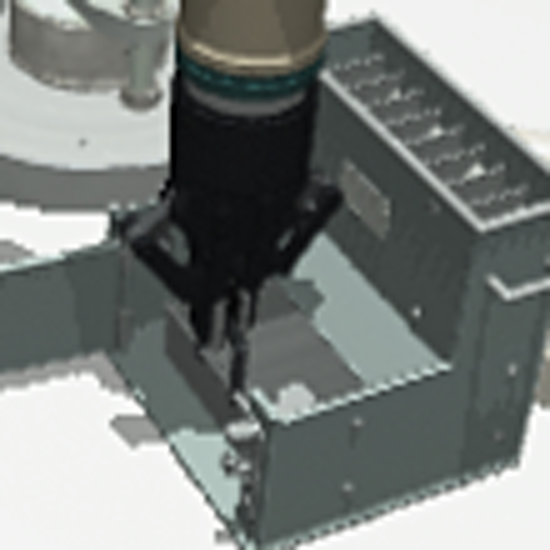

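>>> step_arm([
  [0,-0.008,0,0,0],
  [0,-0.016,0,0,0],
  [0,-0.024,0,0,0],
  [0,-0.032,0,0,0],
  [0,-0.04,0,0,0],
])

```text
time: 15.72
position: [0.4594, -0.2524, 0.0745]
tcp_rot: [0.773, 0.634, -0.005, -0.004]
force: [1.4, -2.6, -7.6]
grip_width: 0.007
```

>>> step_arm([
  [0,-0.008,0,0,0],
  [0,-0.016,0,0,0],
  [0,-0.024,0,0,0],
  [0,-0.03,0,0,0],
  [0,-0.03,0,0,0],
])

```text
time: 16.13
position: [0.4271, -0.2463, 0.0745]
tcp_rot: [0.774, 0.633, -0.006, -0.006]
force: [-2.7, -3.2, -8.8]
grip_width: 0.0071
```

```bash
python3 look.py o 220 160 110 110; python3 - <<'E'
from h import *
delta([.4985,-.2595,.073],-.195)
E
```

```text
t 16.23 pos [ 0.4283 -0.2465  0.0745] yawY -0.199 q [ 0.24  0.7   0.33  2.07 -0.47  0.46  0.73] F [-2.3 -3.3 -9.9] w 0.0069
delta tool [0.0011 0.0714 0.0004] turn -0.004 (or 3.138)
```

View pics/s_o.png

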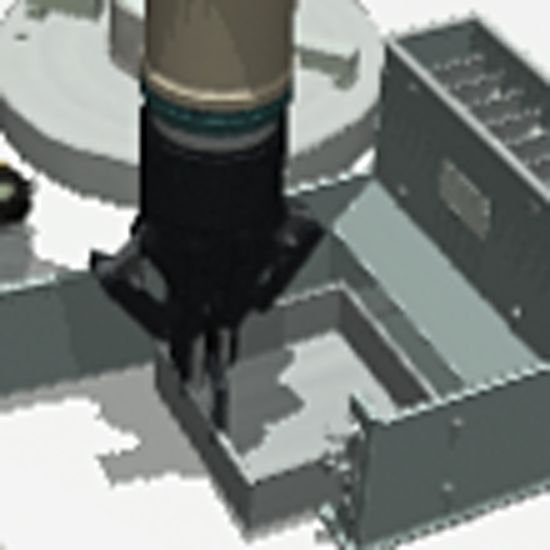

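>>> step_arm([
  [0,-0.003,0,0,0],
  [0,-0.005,0,0,0],
  [0,-0.005,0,0,0],
])

```text
time: 16.48
position: [0.4256, -0.246, 0.0746]
tcp_rot: [0.773, 0.634, -0.005, -0.003]
force: [4.8, -3.9, -14.3]
grip_width: 0.007
```

>>> step_arm([
  [0,-0.002,0,0,0],
  [0,-0.004,0,0,0],
  [0,-0.004,0,0,0],
])

```text
time: 16.73
position: [0.4257, -0.2461, 0.0746]
tcp_rot: [0.773, 0.634, -0.004, -0.0]
force: [8.0, -3.8, -18.1]
grip_width: 0.007
```

>>> step_arm([
  [0,0,0,0,0],
  [0,0,0,0,0.2],
  [0,0,0,0,0.45],
  [0,0,0,0,0.45],
  [0,0,0,0,0.45],
])

```text
time: 17.15
position: [0.4258, -0.2457, 0.0751]
tcp_rot: [0.773, 0.634, -0.003, -0.0]
force: [0.0, 0.1, -0.6]
grip_width: 0.0384
```

>>> step_arm([
  [0,0,-0.01,0,0.45],
  [0,0,-0.03,0,0.45],
  [0,0,-0.06,0,0.45],
  [0,0,-0.09,0,0.45],
  [0,0,-0.12,0,0.45],
])

```text
time: 17.57
position: [0.4259, -0.2451, 0.1972]
tcp_rot: [0.773, 0.634, -0.003, -0.001]
force: [1.1, -0.2, -0.7]
grip_width: 0.0383
```

>>> step_arm([
  [0.03,0,-0.03,0,0.45],
  [0.06,0,-0.05,0,0.45],
  [0.1,0,-0.05,0,0.45],
  [0.14,0,-0.05,0,0.45],
  [0.18,0,-0.05,0,0.45],
])

```text
time: 17.98
position: [0.4613, -0.0666, 0.2479]
tcp_rot: [0.773, 0.634, -0.002, -0.0]
force: [1.2, 0.7, 0.3]
grip_width: 0.0381
```

>>> step_arm([
  [0.03,0,0,0,0.45],
  [0.07,0,0,0,0.45],
  [0.1,0,0,0,0.45],
  [0.1,0,0,0,0.45],
  [0.1,0,0,0,0.45],
])

```text
time: 18.4
position: [0.4807, 0.0334, 0.2481]
tcp_rot: [0.772, 0.636, -0.002, -0.0]
force: [-0.9, -0.6, -0.2]
grip_width: 0.0384
```

```bash
python3 look.py p 210 150 130 130; python3 - <<'E'
from h import *
from bench import nets
delta([.4985,-.2595,.073],-.195)
b=cams.snapshot("top");cv2.imwrite("pics/t_q.png",cv2.resize(b,(800,600)))
E
```

```text
t 18.5 pos [0.4806 0.0305 0.2482] yawY -0.199 q [-0.5   0.41  0.53  1.96 -0.27  0.85 -0.03] F [-0.4 -0.8 -0.5] w 0.0387
delta tool [-0.2801  0.0754  0.1759] turn -0.004 (or 3.138)
```

View pics/s_p.png

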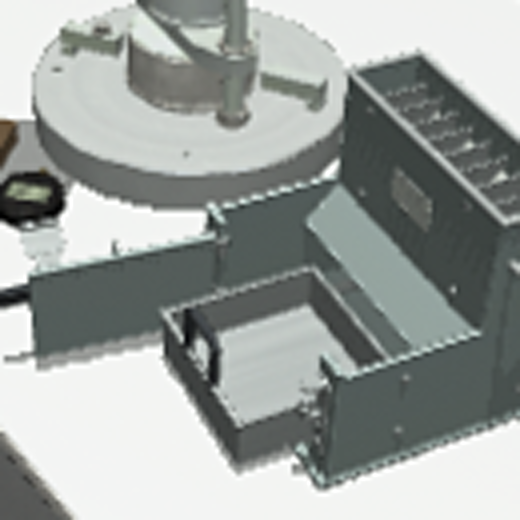

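View pics/t_q.png

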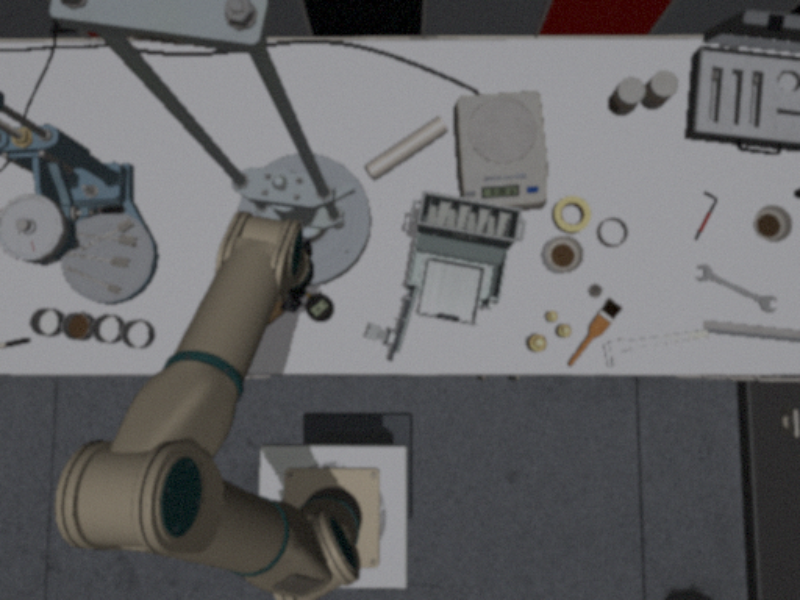

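```bash
python3 - <<'E'
from h import *
pose=(.475,-.2545,-.195)
def inv(w):
    d=np.array(w[:2])-pose[:2];c,s=np.cos(-pose[2]),np.sin(-pose[2]);return np.array([c*d[0]-s*d[1],s*d[0]+c*d[1]]).round(4)
print(inv(unproj("scene",(260,231.3),.09)), inv(unproj("scene",(284.2,222.9),.09)))
print("top",inv(unproj("top",(450*.64,320*.64),.09)),inv(unproj("top",(290.6,180.2),.09)))
print(proj("scene",d2w(pose,(-.053,0,.09))),proj("top",d2w(pose,(-.053,0,.09))))
from bench import nets
for q in("dish","jar","brush","stop_watch","beech_block"):print(q,[d['bbox'] for d in nets.boxes_of(q,"scene")[:1]],[d['bbox'] for d in nets.boxes_of(q,"top")[:1]])
E
```

```text
[-0.0513 -0.0066] [ 0.0257 -0.0027]
top [-0.0574 -0.0063] [0.0236 0.0004]
[[258.42158548 229.96422449]] [[286.33638584 203.10449327]]
dish [[365.2, 285.1, 31.6, 26.3]] [[361.5, 162.6, 27.3, 21.8]]
jar [[182.7, 164.6, 19.0, 28.6]] []
brush [[335.4, 345.6, 77.1, 15.0]] [[381.6, 213.9, 33.6, 40.0]]
stop_watch [[215.9, 200.3, 19.1, 12.4]] [[204.8, 197.4, 20.7, 18.6]]
beech_block [[197.9, 182.8, 31.1, 16.7]] [[176.9, 197.3, 4.1, 12.4]]
```

```bash
python3 -c "
from bench import job;print(job.finish_job())"
```

```text
the job is handed in; nothing more can be done
None
```

I unlatched the gate and swung it wide open, then drew the pan out to its stop. I then handed the job in at about 19 s of the 64 s allowed; the hand-in gives no verdict.

- **Lever:** I pressed the thumb pad with one finger until the bar met its hood. The highest vertical tool force I read was about 11 N, against the 14 N limit. I then eased back to about 4 N before swinging.
- **Gate:** With the bar up, the second finger behind the gate swung it out. Sideways force stayed around 2 N. The gate ended at about 1.55–1.6 rad, judged from the tool's turn and the pictures, since the joint is not reported.
- **Pan:** I gripped the bow handle and pulled until the force rose sharply at the stop. In that grip the tool read up to about 18 N downward.

**Last checks:**
- Comparing the handle before and after, the scene camera gives about 77 mm of travel and the top camera about 81 mm. The two differ by 4 mm, but both are above the 72 mm required.
- The gripper is clear of everything, at z ≈ 0.25 m.
- The dish, brush, stop-watch and beech block showed no visible shift. The networks did not find the jar in the last top picture, and the arm partly hid the beech block there; in the scene view both were where they started. The brass weight was compared only by eye, and it looked unmoved.

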